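# Fetch the sewing kit: hook out trapped keys and clear the reel feed

## Robot

A 7-joint arm with a two-finger parallel gripper is mounted at the origin on a cart in front of the work surface, level with it; the furniture and walls round the work are solid. World frame = base frame: x ahead of the robot, y to its left, z up, the work surface at z = 0. Lengths are in m, angles in degrees, forces in N, time in s.
With the tool pointing down it reaches from about 0.425 to 0.875 m from the base axis. Payload 4.7 kg.
Tool frame: the origin (TCP) lies at the very end of the fingers, on their centre line; the grasp point (between the pads) lies behind it (env.pinch_z is the z of the grasp point in the tool frame, in m); z points along the fingers, y is the direction in which the jaws open and shut (so a half turn about z gives the same grasp; the last joint's range is limited). The gripper opens to 87 mm and grips with 3 to 60 N. Pads are 19 mm wide; open, the fingers measure 117 mm over their backs; the gripper's body (75 mm by 190 mm) begins 51 mm behind the grasp point.
Start: joints at [-66.4, 18.392, -4.016, 83.108, 1.295, 78.541, -3.26], TCP at [0.252, 0.599, 0.223] pointing down, gripper open.
Joint ranges: [-163.93, 163.93], [-17.29, 119.83], [-79.2, 71.16], [3.27, 140.29], [-89.18, 269.18], [5.43, 117.66], [-154.24, 154.24]. Speed limits (degrees/s): [147.25, 147.25, 180, 180, 180, 180, 180].

## Interface

Orientations are given as [roll, pitch, yaw] about the fixed x, y, z axes, in that order (R = Rz(yaw) Ry(pitch) Rx(roll)).
In Python, from cell import readout, read_camera, env gives the robot as it stands. The module is installed in compiled form; this text tells all that it offers.
- The arm moves only by the tool servo_tool, never from a script. Its argument "plan" is a list that holds one entry, the list of rows, each a list of 5 numbers: the finger opening in m, from 0 to 0.087, then the shift along the tool's x, y, z in m, then the turn about the tool's z in rad. In form: [[[jaw, x, y, z, yaw], ...]]. A call has 1 to 12 rows; each row is the pose to reach, as a shift and turn from the pose measured when the call began, along the tool's axes at that moment; what a row does not reach only later rows make up. A row lasts 1/12 s, in which the tool goes at most 41.7 mm and 7.16 degrees, less where a joint would pass 70% of its speed; a pose out of reach is approached as far as the arm can. A call with a gripper value outside its range is refused whole. The fingers move at their own pace and stop on an object; "force" is the grip in N (left out, the last holds). Time passes only in rows, so rows that repeat a pose let the fingers close. It gives the time, the measured TCP pose, the force and the opening at its end, in the units of the state.
- readout.get_obs(): the state, without advancing time (a new reading comes with each control period).
- read_camera(name): name is "scene" or "top" or "wrist"; returns a dict with "image" (384x512x3 uint8, red, green, blue), "range_z" (384x512 float32, m along the optical axis (not along the pixel's ray), 0 where there is no reading), "mtx" (3x3 intrinsics, pixels), "camera_from_world" (4x4, takes a point from world to camera coordinates). Camera axes: x right, y up, looking along -z (the intrinsics and any distortion apply to the point x, -y, -z); pixel columns grow to the right and rows downward; lengths in m; the calibration is good to about 2 mm. A picture is of the moment at which its call begins.
- env.sign_off(): hands the job in, once; it reports no verdict.
The state is a dict: "time_s": time; "qpos": joint angles; "joint_velocities": joint speeds; "effort": joint torques, N m; "tool_pos": TCP position; "tool_rot": TCP orientation; "force": force on the tool from outside, world axes, zero at the start; "wrist_torque": the same for the moment, N m; "grip_width": finger opening in m.
Only numpy, scipy, OpenCV 4.12 (cv2) and the standard library are available. Lean on these libraries where they do the work, as an engineer would, in place of code of your own. Each camera call takes 0.05 s, during which the arm holds its last target. There are 200 camera calls.

## Task

Lay out the sewing kit in the green tray: use the hooked pick to drag every brass key out of the narrow slot between the beech cheeks, then lay the pick back flat on its cork mat. Lift the cake of beeswax that is jamming the reel chute so that the thread reels behind it roll down to the end stop, and put all the keys, the beeswax and all three reels in the tray. Keep your fingers off the keys while they are in the slot, and leave everything else where it is.

Things in the scene. Friction and masses are not known exactly. Their poses are not given: they have to be found in the camera images.
- pick_grip (a point): hooked pick, 120 g: dark block handle 80 long (x) x 34 wide (y) x 28 high (z); a 6 mm steel shank runs 142 mm ahead (+x) from it, 20 mm above its underside, then turns straight down into a 6 mm toe ending level with the underside. Starts flat on the mat, toe down. This point: middle of the handle, 18 mm above its underside
- pick_tip (a point): lower end of the pick's toe: 180 mm ahead (+x) of the handle's middle, level with the handle's underside
- mat: cork mat 270 (its x) x 85 (y) x 3 mm high, fixed on the counter; origin under its centre. The pick lies along its x, the handle's middle 70 mm from the centre towards -x, the toe towards +x
- slot: fixed key slot: two beech cheeks 150 long (x), 12 thick, 45 high on the counter, 16 mm apart (too narrow for fingers), open above and at the mouth (-x end), closed at the far end by a block with its inner face at x = +75 mm. Origin on the counter, mid-gap; the gap's floor is the counter. At least 30 mm are free behind the last key
- slot_mouth (a point): middle of the slot's mouth, on the counter; -x of its axes points out of the slot
- key_a_center (a point): brass key: small bar 30 long (its x) x 12 wide (y) x 10 mm high, 30 g; this point is its centre. Two or three keys are there, lying in a row along the slot's floor with gaps of a few mm (None if this one is absent)
- key_b_center (a point): brass key: small bar 30 long (its x) x 12 wide (y) x 10 mm high, 30 g; this point is its centre. Two or three keys are there, lying in a row along the slot's floor with gaps of a few mm (None if this one is absent)
- key_c_center (a point): brass key: small bar 30 long (its x) x 12 wide (y) x 10 mm high, 30 g; this point is its centre. Two or three keys are there, lying in a row along the slot's floor with gaps of a few mm (None if this one is absent)
- chute: fixed aluminium reel chute on a blue 217 x 70 mm foot; floor 62 wide, sloping down at 20 degrees to its -x: surface height 14 mm + 0.364*(x + 90 mm), end stop at x = -90. Rails 9 high, 48 apart, none beside the beeswax; they close in just below it and stop it. Up-slope of it a clear guard 43 high (top up to 130 above the counter) covers the reels. Origin: under the foot, 90 mm behind the stop
- chute_bay (a point): centre of a reel that has rolled down against the blue end stop (16 mm high) of the chute
- wax_center (a point): yellow cake of beeswax 36 long (its x) x 52 wide (y) x 18 mm high; centre. At the start it lies flat on the sloping chute, 52 mm across it
- reel_a_center (a point): reel of red thread, 35 mm flange diameter, 44 mm long along its z; centre. At the start it lies across the chute right behind the beeswax, its end peeping out of the guard; free to roll down once the cake is gone
- reel_b_center (a point): reel of natural thread, 35 mm flange diameter, 44 mm long along its z; centre. At the start it lies under the guard behind the red one
- reel_c_center (a point): reel of blue thread, 35 mm flange diameter, 44 mm long along its z; centre. At the start it lies under the guard, the last in the row
- tray: fixed green open tray, outside 170 (its x) x 190 (y) x 28 mm high, walls 4 mm, floor 4 mm; origin under its centre
- weight_block: brown leather weight, 45 x 85 x 34 mm, bystander; origin under its centre
- scale_bar: grey scale bar, 30 x 114 x 7 mm, bystander; origin under its centre
- clip: black fold-back clip, 74 x 32 x 24 mm, bystander; origin under its centre
Things that resemble listed ones, but are neither listed nor needed, are in the scene too. Leave any turquoise look-alike of the part that bears wax_center alone.

How it is judged (in metres and radians):
On the way, in this order (a step that is already met when the one before it is completed fails the run):
1. the pick's toe has been lowered into the slot (x of pick_tip in the frame of slot between -0.068 and 0.075 m and y of pick_tip in the frame of slot between -0.01 and 0.01 m and z of pick_tip in the frame of slot below 0.012 m), for 0.1 s.
2. every key lies outside the slot's mouth (x of each of key_a_center, key_b_center, key_c_center in the frame of slot below -0.088 m), for 0.1 s.
At the end, for the whole second after the job is handed in: All keys present, the beeswax and all three reels rest inside the tray walls (centres under 45 mm above the counter); the pick rests flat (within 0.2 rad), the middle of its handle over the cork mat (within 125 mm of its centre along it, 45 mm across) (x of key_a_center in the frame of tray between -0.083 and 0.083 m and y of key_a_center in the frame of tray between -0.093 and 0.093 m and z of each of key_a_center, key_b_center, key_c_center, wax_center, reel_a_center, reel_b_center, reel_c_center in the frame of tray below 0.045 m and linear speed of each of key_a, key_b, key_c, wax, reel_a, reel_b, reel_c, pick below 0.05 m/s and x of key_b_center in the frame of tray between -0.083 and 0.083 m and y of key_b_center in the frame of tray between -0.093 and 0.093 m and x of key_c_center in the frame of tray between -0.083 and 0.083 m and y of key_c_center in the frame of tray between -0.093 and 0.093 m and x of wax_center in the frame of tray between -0.083 and 0.083 m and y of wax_center in the frame of tray between -0.093 and 0.093 m and x of reel_a_center in the frame of tray between -0.083 and 0.083 m and y of reel_a_center in the frame of tray between -0.093 and 0.093 m and x of reel_b_center in the frame of tray between -0.083 and 0.083 m and y of reel_b_center in the frame of tray between -0.093 and 0.093 m and x of reel_c_center in the frame of tray between -0.083 and 0.083 m and y of reel_c_center in the frame of tray between -0.093 and 0.093 m and x of pick_grip in the frame of mat between -0.125 and 0.125 m and y of pick_grip in the frame of mat between -0.045 and 0.045 m and height (world z) of pick_grip below 0.035 m and angle between pick_grip's own z axis and vertical below 0.2 rad); the robot touches nothing.
It fails at once if fingers press on a key that is still in the slot ((contact force between the fingers and key_a above 0.5 N and x of key_a_center in the frame of slot between -0.06 and 0.075 m and y of key_a_center in the frame of slot between -0.008 and 0.008 m) or (contact force between the fingers and key_b above 0.5 N and x of key_b_center in the frame of slot between -0.06 and 0.075 m and y of key_b_center in the frame of slot between -0.008 and 0.008 m) or (contact force between the fingers and key_c above 0.5 N and x of key_c_center in the frame of slot between -0.06 and 0.075 m and y of key_c_center in the frame of slot between -0.008 and 0.008 m)).
It fails at once if a bystander (weight, scale bar, clip) is moved more than 3 cm (distance of any of weight_block, scale_bar, clip from where it was at the start of the episode above 0.03 m).
Of key_a, key_b, key_c only 2 to 3 are there at a start; the rules pass over those that are not, and their reading is None.
At some moment in a run one of key_a, key_b, key_c, pick may be knocked a few centimetres aside while the robot is not near it.
It also fails if it takes over 210 s, if anything falls off the work surface, if the arm or the gripper's body presses on something with over 40 N, if the wrist force passes 120 N, or if a joint passes its speed limit or range.

## Working session

There is one attempt and no reset: what is moved stays moved. The work goes in short steps, Python scripts to look and compute and a tool call to move; the robot and the scene stay as the last step left them, time stands still between calls to the robot, and variables do not carry over. Pictures are saved under pics/ and viewed, about 12 in all and at most 16, crops included, and the job is handed in when it is done.

Besides the shell and the picture viewer there is one more tool, called after "Emit:" as name(argument=value, ...) on one line, values as JSON. servo_tool: Moves the arm, as the interface text tells. Its arguments: {"type":"object","properties":{"plan":{"type":"array"},"force":{"type":"number"}},"required":["plan"]}

```bash
mkdir -p pics; cat > h.py <<'E'
import numpy as np, cv2
from cell import readout, read_camera, env
def cam(n):
    return read_camera(n)
def save(c,f,crop=None,scale=1):
    im=c["image"][:,:,::-1]
    if crop: u0,v0,u1,v1=crop; im=im[v0:v1,u0:u1]
    im=cv2.resize(im,None,fx=scale,fy=scale,interpolation=cv2.INTER_CUBIC)
    cv2.imwrite("pics/"+f,im)
def cloud(c):
    """world xyz per pixel"""
    K=c["mtx"];T=np.linalg.inv(c["camera_from_world"]);d=c["range_z"]
    v,u=np.mgrid[:d.shape[0],:d.shape[1]]
    P=np.stack([(u-K[0,2])/K[0,0]*d,-(v-K[1,2])/K[1,1]*d,-d],-1)
    W=P@T[:3,:3].T+T[:3,3]; W[d==0]=np.nan
    return W
def ray(c,u,v,z):
    K=c["mtx"];T=np.linalg.inv(c["camera_from_world"])
    r=T[:3,:3]@np.array([(u-K[0,2])/K[0,0],-(v-K[1,2])/K[1,1],-1]);o=T[:3,3]
    return o+r*(z-o[2])/r[2]
def proj(c,p):
    q=c["camera_from_world"]@np.append(p,1);K=c["mtx"]
    return K[0,0]*q[0]/-q[2]+K[0,2],K[1,1]*-q[1]/-q[2]+K[1,2]
E
python3 - <<'E'
from h import *
o=readout.get_obs();print(o, env.pinch_z)
for n in("top","scene"):
    c=cam(n);save(c,n+"0.png",scale=1.5);print(n,c["mtx"],np.linalg.inv(c["camera_from_world"]).round(3))
    np.savez(n+"0.npz",**c)
E
```

```text
{'time_s': 0.0, 'qpos': array([-66.3984711 ,  18.43929852,  -4.01684684,  83.17499115,
         1.29306949,  78.54081025,  -3.2598237 ]), 'joint_velocities': array([ 0.00556085, -0.02145063, -0.03956661, -0.00424079,  0.02073929,
       -0.0144646 , -0.02400171]), 'effort': array([ 2.36603091e-04, -4.91298151e+01, -4.03788993e-01, -3.12525415e+01,
       -6.40361197e-02,  4.38436959e-02,  1.83482834e-04]), 'tool_pos': array([0.25162591, 0.5987162 , 0.2214582 ]), 'tool_rot': array([-1.79890042e+02,  3.46132462e-03,  1.57209265e+02]), 'force': array([-0.36936731,  0.01724278, -0.66271754]), 'wrist_torque': array([-0.00121333,  0.00739475, -0.02029703]), 'grip_width': 0.08684606385177439} -0.0187
top [[468.98649196   0.         247.25338673]
 [  0.         468.98649196 189.26098234]
 [  0.           0.           1.        ]] [[-0.027  0.995 -0.096  0.463]
 [-1.    -0.027  0.008 -0.147]
 [ 0.005  0.096  0.995  1.275]
 [ 0.     0.     0.     1.   ]]
scene [[479.26634684   0.         257.09229325]
 [  0.         479.26634684 190.87124421]
 [  0.           0.           1.        ]] [[-0.67   0.44  -0.598 -0.243]
 [-0.742 -0.372  0.557  0.604]
 [ 0.023  0.817  0.576  0.87 ]
 [ 0.     0.     0.     1.   ]]
```

View pics/top0.png

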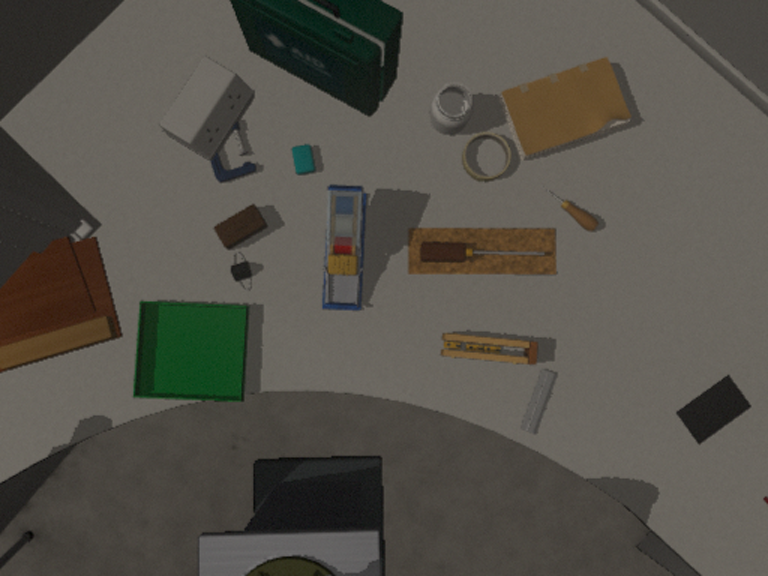

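View pics/scene0.png

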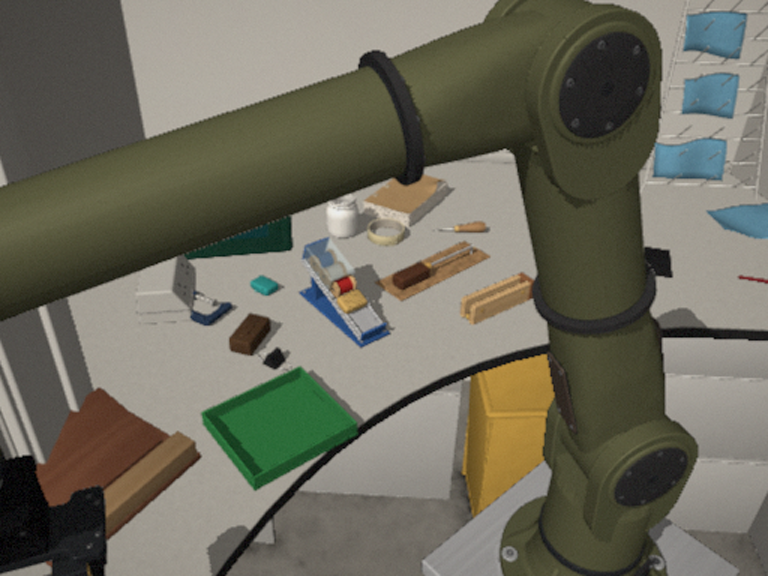

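The top view (768x576) shows these things:
- Pick on the mat: handle at (443,252), toe at (548,254).
- Slot: (490,348), mouth to the left at (442,346), end block on the right at (533,352).
- Chute: wax at (343,262), stop at (343,306).
- Tray: (192,351).
- Turquoise decoy: (304,159). The awl at (580,214) is also a look-alike.

The yellow cake in the chute and the pick on the cork mat fit the description.

```bash
python3 - <<'E'
from h import *
c=dict(np.load("top0.npz"));W=cloud(c);im=c["image"]
hsv=cv2.cvtColor(im,cv2.COLOR_RGB2HSV)
def rect(name,mask,box,zmin=None,zmax=None):
    u0,v0,u1,v1=[int(x/1.5) for x in box]
    m=np.zeros(mask.shape,bool);m[v0:v1,u0:u1]=mask[v0:v1,u0:u1]
    m&=~np.isnan(W[...,2])
    if zmin is not None:m&=(W[...,2]>zmin)
    if zmax is not None:m&=(W[...,2]<zmax)
    P=W[m];r=cv2.minAreaRect((P[:,:2]*1000).astype(np.float32))
    print(name,m.sum(),"ctr",np.round(r[0],1),"size",np.round(r[1],1),"ang",round(r[2],2),"z",np.round(np.percentile(P[:,2],[2,50,98]),4))
H,S,V=[hsv[...,i] for i in range(3)]
A=np.ones(H.shape,bool)
rect("table",A,(570,300,640,350))
rect("tray",(H>45)&(H<75)&(S>120),(120,290,260,410),.018)
rect("slot",A,(430,325,550,370),.035,.055)
rect("mat",(S>80)&(H<25),(400,220,565,280),-.01,.012)
rect("handle",V<110,(412,235,480,270),.022,.05)
rect("shank",A,(478,240,552,265),.012,.05)
rect("wax",(H>15)&(H<32)&(S>100),(325,240,362,280))
rect("chutefoot",(H>100)&(H<125)&(S>120),(315,180,375,315))
rect("red",((H<8)|(H>172))&(S>120),(325,225,362,260))
rect("weight",A,(205,195,275,255),.02,.05)
rect("scale",A,(515,365,560,440),.004,.02)
rect("clip",V<70,(220,248,262,290))
# print gap profile
save(c,"crop1.png",(280,140,380,250),6)
save(c,"crop2.png",(200,115,260,215),6)
E
```

```text
table 1512 ctr [ 502.  -578.5] size [126.5  87.5] ang 88.42 z [-0.0059 -0.0007  0.0045]
tray 341 ctr [473.9 165.8] size [190.7 169. ] ang 86.16 z [0.0199 0.0271 0.0326]
slot 624 ctr [ 463.2 -362. ] size [164.5  42.1] ang 82.9 z [0.0375 0.0444 0.0489]
mat 2500 ctr [ 642.2 -361. ] size [269.4  85.1] ang 88.55 z [-0.0026  0.0028  0.0081]
handle 392 ctr [ 638.7 -300.4] size [103.3  35.3] ang 88.12 z [0.0232 0.0304 0.0349]
shank 102 ctr [ 643.6 -409.3] size [121.9  26.4] ang 86.99 z [0.0154 0.025  0.0301]
wax 273 ctr [ 622.4 -106.2] size [51.3 45.6] ang 85.92 z [0.0488 0.0573 0.0856]
chutefoot 85 ctr [ 648.7 -109.5] size [ 65.1 212.2] ang 85.36 z [0.0025 0.027  0.1268]
red 65 ctr [ 639.8 -108.7] size [25.9 12.1] ang 86.25 z [0.0709 0.0797 0.0961]
weight 541 ctr [694.6  75.6] size [46.1 84.8] ang 29.3 z [0.0233 0.0321 0.0374]
scale 357 ctr [ 370.1 -447. ] size [ 77.5 124.8] ang 87.42 z [0.0041 0.0062 0.0114]
clip 175 ctr [623.4  82.5] size [65.7 48.2] ang 56.95 z [-0.004   0.0132  0.0267]
```

View pics/crop1.png

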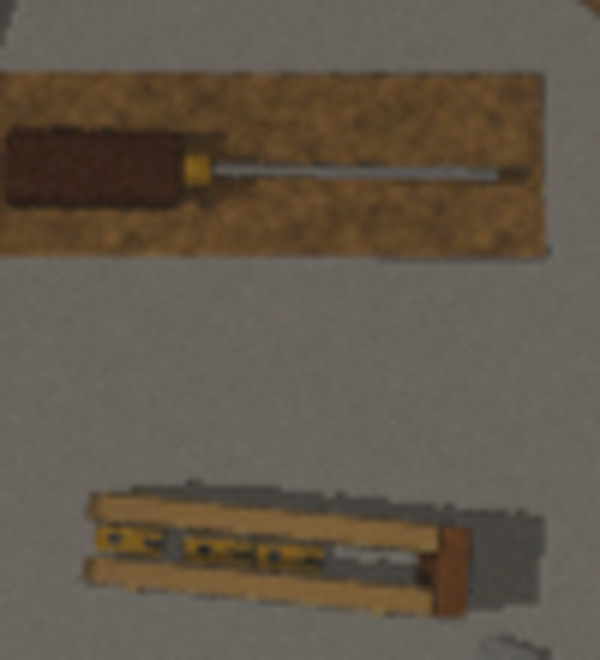

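The crop shows three brass keys in the slot at crop pixels (130,541), (217,550) and (291,555). About 30 mm is free before the end block. The pick handle spans u 5 to 185 and the toe is near u 525.

```bash
cat >> h.py <<'E'
from scipy.spatial.transform import Rotation as Ro
def to(p,yaw):
    """shift in tool axes and turn to reach world TCP p, yaw (deg, tool down)"""
    o=readout.get_obs();R=Ro.from_euler('xyz',o["tool_rot"],degrees=True)
    d=R.inv().apply(np.array(p)-o["tool_pos"])
    dy=(o["tool_rot"][2]-yaw+180)%360-180
    print("t",round(o["time_s"],2),"pos",o["tool_pos"].round(4),"rot",o["tool_rot"].round(2),"w",round(o["grip_width"],4),"F",o["force"].round(1))
    print("to",p,yaw,"->",d.round(4),round(np.radians(dy),4))
E
python3 - <<'E'
from h import *
c=dict(np.load("top0.npz"))
f=lambda u,v,z:ray(c,280+(u-3)/6+.0,140+(v-3)/6,z).round(4)
g=lambda u,v,z:f(u,v,z)
print("handle ends",g(5,167,.031),g(184,167,.031)); print("toe",g(525,174,.02),g(497,174,.026))
a=(g(92,494,.045)+g(86,584,.045))/2; print("edges mouth",g(92,494,.045),g(86,584,.045))
b=(g(437,524,.045)+g(432,612,.045))/2;print("mouth",a,"end",b,np.linalg.norm(a-b))
d=(b-a)/np.linalg.norm(b-a);print("dir",d,np.degrees(np.arctan2(d[1],d[0])))
for u,v in((97,540),(163,542),(185,549),(258,553),(322,557)):
    p=g(u,v,.01);print("key edge slot x",((p-a)@d-.075).round(4),p)
to([.638,-.289,.15],90)
E
```

```text
handle ends [ 0.6397 -0.2471  0.031 ] [ 0.6376 -0.3271  0.031 ]
toe [ 0.6319 -0.4823  0.02  ] [ 0.6314 -0.4681  0.026 ]
edges mouth [ 0.4927 -0.2791  0.045 ] [ 0.4537 -0.275   0.045 ]
mouth [ 0.4732  -0.27705  0.045  ] end [ 0.4565 -0.4272  0.045 ] 0.15107585015481462
dir [-0.1105405  -0.99387162  0.        ] -96.34647394823624
key edge slot x -0.0678 [ 0.4729 -0.2843  0.01  ]
key edge slot x -0.0382 [ 0.4712 -0.3139  0.01  ]
key edge slot x -0.0281 [ 0.4678 -0.3236  0.01  ]
key edge slot x 0.0047 [ 0.4651 -0.3563  0.01  ]
key edge slot x 0.0334 [ 0.4626 -0.3849  0.01  ]
t 0.1 pos [0.2517 0.5988 0.2216] rot [-1.7991e+02  1.0000e-02  1.5721e+02] w 0.0871 F [-1.2 -0.3 -0. ]
to [0.638, -0.289, 0.15] 90 -> [-0.7    -0.6687  0.0728] 1.173
```

Emit:
servo_tool(plan=[[[0.087, -0.7, -0.669, 0.03, 1.2], [0.087, -0.7, -0.669, 0.03, 1.2], [0.087, -0.7, -0.669, 0.03, 1.2], [0.087, -0.7, -0.669, 0.03, 1.2], [0.087, -0.7, -0.669, 0.03, 1.2], [0.087, -0.7, -0.669, 0.03, 1.2], [0.087, -0.7, -0.669, 0.03, 1.2], [0.087, -0.7, -0.669, 0.03, 1.2], [0.087, -0.7, -0.669, 0.03, 1.2], [0.087, -0.7, -0.669, 0.03, 1.2], [0.087, -0.7, -0.669, 0.03, 1.2], [0.087, -0.7, -0.669, 0.03, 1.2]]])

```text
time_s: 1.1
tool_pos: [0.4511, 0.1388, 0.207]
tool_rot: [-180.0, 0.1, 88.4]
force: [1.8, -0.2, -0.2]
grip_width: 0.0868
```

```bash
python3 -c "
from h import *
to([.639,-.287,.13],88)"
```

```text
t 1.1 pos [0.4511 0.1388 0.207 ] rot [-1.7996e+02  7.0000e-02  8.8450e+01] w 0.0868 F [ 1.8 -0.2 -0.2]
to [0.639, -0.287, 0.13] 88 -> [-0.4205  0.1994  0.0775] 0.0078
```

Emit:
servo_tool(plan=[[[0.087, -0.42, 0.199, 0.02, 0.008], [0.087, -0.42, 0.199, 0.02, 0.008], [0.087, -0.42, 0.199, 0.02, 0.008], [0.087, -0.42, 0.199, 0.02, 0.008], [0.087, -0.42, 0.199, 0.02, 0.008], [0.087, -0.42, 0.199, 0.02, 0.008], [0.087, -0.42, 0.199, 0.02, 0.008], [0.087, -0.42, 0.199, 0.02, 0.008], [0.087, -0.42, 0.199, 0.02, 0.008], [0.087, -0.42, 0.199, 0.077, 0.008], [0.087, -0.42, 0.199, 0.077, 0.008], [0.087, -0.42, 0.199, 0.077, 0.008]]])

```text
time_s: 2.1
tool_pos: [0.6378, -0.29, 0.1273]
tool_rot: [-179.8, 0.1, 87.9]
force: [-1.8, 0.5, -0.8]
grip_width: 0.0871
```

```bash
python3 -c "
from h import *
to([.639,-.287,.006],88)
c=cam('wrist');np.savez('w1.npz',**c);save(c,'w1.png',scale=1.2)
T=np.linalg.inv(c['camera_from_world']);print(T.round(3))
print(proj(c,[.639,-.287,.031]))"
```

```text
t 2.1 pos [ 0.6378 -0.29    0.1273] rot [-1.7979e+02  1.5000e-01  8.7850e+01] w 0.0871 F [-1.8  0.5 -0.8]
to [0.639, -0.287, 0.006] 88 -> [0.0034 0.0016 0.1213] -0.0026
[[ 0.999  0.037  0.012  0.641]
 [-0.039  0.968  0.25  -0.222]
 [-0.003 -0.25   0.968  0.29 ]
 [ 0.     0.     0.     1.   ]]
(np.float64(254.8993220057865), np.float64(195.97650918824976))
```

View pics/w1.png

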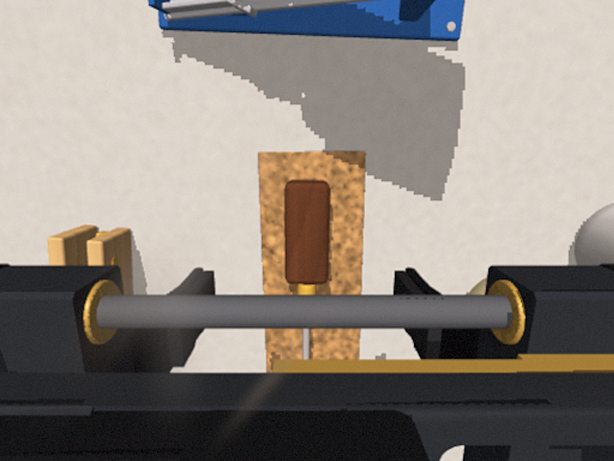

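Wrist view: the handle spans (285–330, 180–283) in the scaled picture, in agreement with the top-view estimate. I go down and grip it.

Emit:
servo_tool(plan=[[[0.087, 0.004, 0.001, 0.04, 0], [0.087, 0.004, 0.001, 0.08, 0], [0.087, 0.004, 0.001, 0.11, 0], [0.087, 0.004, 0.001, 0.121, 0], [0.087, 0.004, 0.001, 0.121, 0], [0.02, 0.004, 0.001, 0.121, 0], [0.02, 0.004, 0.001, 0.121, 0], [0.02, 0.004, 0.001, 0.121, 0], [0.02, 0.004, 0.001, 0.121, 0], [0.02, 0.004, 0.001, 0.121, 0], [0.02, 0.004, 0.001, 0.121, 0], [0.02, 0.004, 0.001, 0.121, 0]]], force=35)

```text
time_s: 3.15
tool_pos: [0.6374, -0.2902, 0.0037]
tool_rot: [-179.7, 0.3, 87.7]
force: [2.6, -1.5, 5.9]
grip_width: 0.0483
```

```bash
python3 -c "
from h import *
to([.639,-.287,.12],88)"
```

```text
t 3.15 pos [ 0.6374 -0.2902  0.0037] rot [-179.68    0.33   87.66] w 0.0483 F [ 2.6 -1.5  5.9]
to [0.639, -0.287, 0.12] 88 -> [ 0.0026  0.0008 -0.1164] -0.0059
```

Emit:
servo_tool(plan=[[[0.02, 0, 0, -0.002, 0], [0.02, 0, 0, -0.002, 0], [0.02, 0, 0, -0.002, 0], [0.02, 0, 0, -0.002, 0], [0.02, 0, 0, -0.002, 0], [0.02, 0, 0, -0.002, 0]]], force=35)

```text
time_s: 3.65
tool_pos: [0.6364, -0.29, 0.005]
tool_rot: [-179.6, 0.3, 87.6]
force: [-0.5, 1.0, 0.0]
grip_width: 0.0336
```

Emit:
servo_tool(plan=[[[0.02, 0, 0, -0.03, 0], [0.02, 0, 0, -0.06, 0], [0.02, 0, 0, -0.09, 0], [0.02, 0, 0, -0.12, 0], [0.02, 0, 0, -0.12, 0], [0.02, 0, 0, -0.12, 0]]])

```text
time_s: 4.15
tool_pos: [0.6381, -0.2901, 0.1267]
tool_rot: [-179.7, 0.4, 87.6]
force: [-0.4, 0.0, -2.8]
grip_width: 0.0334
```

```bash
python3 -c "
from h import *
to([.482,-.21,.12],83.6)
c=cam('wrist');np.savez('w2.npz',**c)
c=cam('top');np.savez('t2.npz',**c);save(c,'t2.png',(200,100,400,260),4)
c=cam('scene');np.savez('s2.npz',**c)"
```

```text
t 4.15 pos [ 0.6381 -0.2901  0.1267] rot [-179.74    0.35   87.64] w 0.0334 F [-0.4  0.  -2.8]
to [0.482, -0.21, 0.12] 83.6 -> [ 0.0737 -0.1593  0.007 ] 0.0705
```

View pics/t2.png

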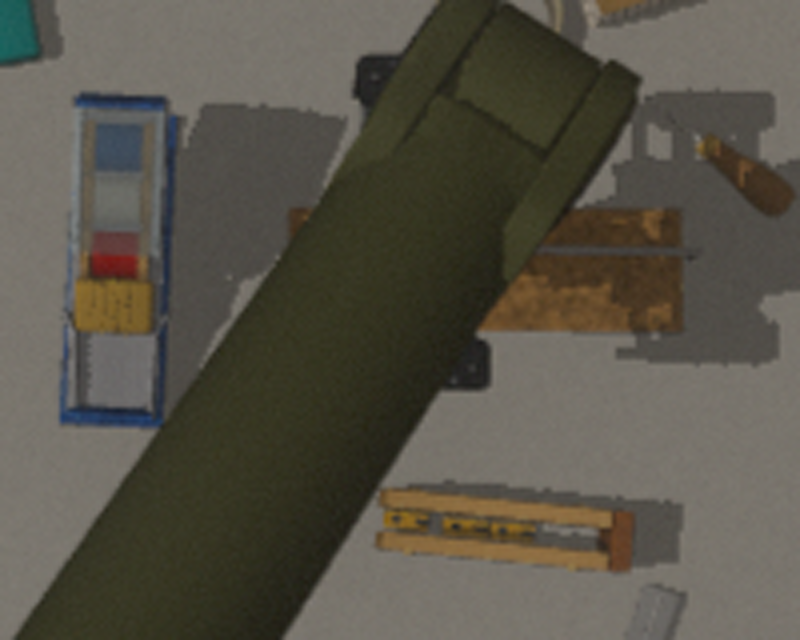

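The pick hangs from the gripper and its toe shows at (695,254) in the crop. The slot and keys are unchanged.

```bash
python3 - <<'E'
from h import *
c=dict(np.load('t2.npz'));F=lambda u,v,z:ray(c,200+(u-2)/4,100+(v-2)/4,z)
tip=F(695,254,.14);s=F(545,250,.146);e=F(690,254,.146)
d=e-s;print("tip",tip.round(4),"pick dir",np.degrees(np.arctan2(d[1],d[0])).round(2))
# depth-based shank
W=cloud(c);m=np.zeros(W.shape[:2],bool);m[158:168,338:380]=1;m&=(W[...,2]>.12)&(W[...,2]<.17)
P=W[m];print(len(P),np.median(P[:,2]),np.polyfit(P[:,1],P[:,0],1),P[:,1].min())
o=readout.get_obs();R=Ro.from_euler('xyz',o["tool_rot"],degrees=True)
print("tip in tool",R.inv().apply(tip-o["tool_pos"]).round(4))
# slot from top0+t2 cheeks line fits
W=cloud(dict(np.load('top0.npz')));H=cv2.cvtColor(np.load('top0.npz')["image"],cv2.COLOR_RGB2HSV)
m=np.zeros(W.shape[:2],bool);m[217:247,287:362]=1;m&=(W[...,2]>.036)&(W[...,2]<.054)
P=W[m][:,:2];a=np.array([.4732,-.277]);d=np.array([-.1105,-.9939]);n=np.array([-d[1],d[0]])
x=(P-a)@d-.075;y=(P-a)@n
for lo in np.arange(-.08,.1,.02):
    k=(x>lo)&(x<=lo+.02)
    if k.sum()>5:
        yy=np.sort(y[k]);neg=yy[yy<0];pos=yy[yy>0];print(round(lo,2),k.sum(),yy[[0,-1]].round(4),neg.mean().round(4),pos.mean().round(4))
E
```

```text
tip [ 0.6289 -0.4663  0.14  ] pick dir -93.1
85 0.14416486184210786 [0.04511119 0.64979233] -0.47076404197454114
tip in tool [-0.1779 -0.0002 -0.0165]
-0.08 47 [-0.0196  0.0202] -0.0139 0.0142
-0.06 67 [-0.0187  0.0194] -0.0134 0.0138
-0.04 72 [-0.0198  0.0201] -0.0142 0.014
-0.02 74 [-0.0202  0.0195] -0.0145 0.0137
0.0 68 [-0.0206  0.0189] -0.0148 0.0134
0.02 70 [-0.021   0.0183] -0.0149 0.0129
0.04 70 [-0.0208  0.0188] -0.0152 0.0129
0.06 79 [-0.0212  0.0185] -0.0143 0.0117
0.08 70 [-0.0199  0.0175] -0.0105 0.0092
```

```bash
python3 -c "
from h import *
to([.479,-.228,.12],83.2)"
```

```text
t 4.3 pos [ 0.6362 -0.2887  0.1228] rot [-179.37    0.22   87.65] w 0.0337 F [ 0.3 -0.2 -1.7]
to [0.479, -0.228, 0.12] 83.2 -> [ 0.0542 -0.1595  0.0043] 0.0777
```

Emit:
servo_tool(plan=[[[0.02, 0.014, -0.04, 0.002, 0.02], [0.02, 0.027, -0.08, 0.002, 0.04], [0.02, 0.041, -0.12, 0.002, 0.06], [0.02, 0.054, -0.15, 0.002, 0.078], [0.02, 0.054, -0.159, 0.002, 0.078], [0.02, 0.054, -0.159, 0.002, 0.078], [0.02, 0.054, -0.159, 0.002, 0.078], [0.02, 0.054, -0.159, 0.002, 0.078], [0.02, 0.054, -0.159, 0.002, 0.078]]])

```text
time_s: 5.05
tool_pos: [0.4807, -0.2287, 0.1223]
tool_rot: [-179.4, 0.4, 83.2]
force: [-0.3, -0.4, -1.5]
grip_width: 0.0338
```

```bash
python3 - <<'E'
from h import *
to([.479,-.228,.12],83.2)
c=cam('top');np.savez('t3.npz',**c);save(c,'t3.png',(260,130,380,260),5)
c=cam('scene');np.savez('s3.npz',**c)
o=readout.get_obs();print(o["tool_pos"],o["tool_rot"])
E
```

```text
t 5.05 pos [ 0.4807 -0.2287  0.1223] rot [-179.41    0.35   83.2 ] w 0.0338 F [-0.3 -0.4 -1.5]
to [0.479, -0.228, 0.12] 83.2 -> [ 0.0005 -0.0018  0.0023] -0.0
[ 0.48029676 -0.22874098  0.12216719] [-179.37059191    0.3485041    83.18037039]
```

View pics/t3.png

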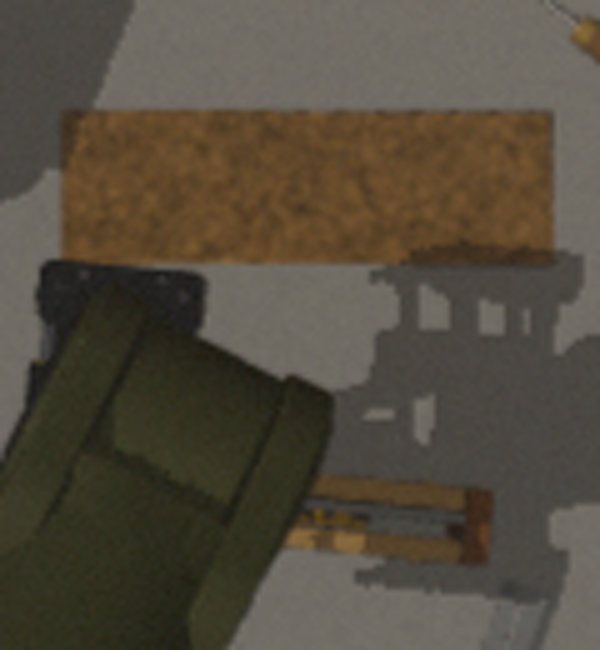

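```bash
python3 - <<'E'
from h import *
c=dict(np.load('t3.npz'));W=cloud(c)
m=np.zeros(W.shape[:2],bool);m[228:242,320:362]=1;m&=(W[...,2]>.11)&(W[...,2]<.18)
v,u=np.nonzero(m);P=W[m];print(len(P),u.min(),u.max(),np.median(P[:,2]))
d=np.array([-.1184,-.993]);n=np.array([.993,-.1184]);a=np.array([.4733,-.277])
x=(P[:,:2]-a)@d-.075;y=(P[:,:2]-a)@n
for lo in np.arange(-.02,.08,.01):
    k=(x>lo)&(x<=lo+.01)
    if k.sum():print(round(lo,2),k.sum(),np.round([y[k].min(),y[k].mean(),y[k].max(),np.median(P[k,2])],4))
print(x.max())
E
```

```text
80 321 353 0.14272055029715702
-0.02 8 [-1.000e-04  1.500e-03  3.100e-03  1.439e-01]
-0.01 12 [-0.0015  0.0012  0.0039  0.1432]
0.0 9 [-0.0007  0.0012  0.0041  0.1432]
0.01 10 [-0.0015  0.0013  0.0033  0.1433]
0.02 13 [-0.0012  0.0013  0.0041  0.1424]
0.03 7 [-0.0003  0.0011  0.0026  0.1427]
0.04 13 [-0.0016  0.0011  0.0038  0.1422]
0.05 6 [-0.0008  0.0021  0.0042  0.1421]
0.056450298427338994
```

Emit:
servo_tool(plan=[[[0.02, 0, -0.0012, 0.03, 0], [0.02, 0, -0.0012, 0.06, 0], [0.02, 0, -0.0012, 0.08, 0], [0.02, 0, -0.0012, 0.095, 0], [0.02, 0, -0.0012, 0.105, 0], [0.02, 0, -0.0012, 0.113, 0], [0.02, 0, -0.0012, 0.115, 0], [0.02, 0, -0.0012, 0.115, 0], [0.02, 0, -0.0012, 0.115, 0]]])

```text
time_s: 5.9
tool_pos: [0.4785, -0.2296, 0.0079]
tool_rot: [-179.4, 0.4, 83.2]
force: [0.1, 0.2, -0.3]
grip_width: 0.0334
```

```bash
python3 - <<'E'
from h import *
for i in range(2):
    to([.479,-.228,.005],83.2)
    c=cam('top')
W=cloud(c);save(c,'t4.png',(310,220,370,250),10)
m=np.zeros(W.shape[:2],bool);m[215:250,315:372]=1
d=np.array([-.1184,-.993]);n=np.array([.993,-.1184]);a=np.array([.4733,-.277])
x=(W[...,:2]-a)@d-.075;y=(W[...,:2]-a)@n
for lo in np.arange(-.03,.08,.01):
    k=m&(x>lo)&(x<=lo+.01)&(abs(y)<.005);
    if k.sum():print(round(lo,2),k.sum(),np.round(np.percentile(W[k][:,2],[0,50,100]),4))
E
```

```text
t 5.9 pos [ 0.4785 -0.2296  0.0079] rot [-179.44    0.37   83.18] w 0.0334 F [ 0.1  0.2 -0.3]
to [0.479, -0.228, 0.005] 83.2 -> [0.0016 0.0003 0.0029] -0.0004
t 5.95 pos [ 0.4787 -0.2295  0.0081] rot [-179.47    0.36   83.18] w 0.0339 F [-0.6  0.4 -1.2]
to [0.479, -0.228, 0.005] 83.2 -> [0.0016 0.0002 0.0031] -0.0004
-0.02 13 [0.0069 0.0274 0.0336]
-0.01 14 [0.0078 0.0262 0.0312]
0.0 13 [0.0011 0.0267 0.031 ]
0.01 17 [0.0082 0.0274 0.0334]
0.02 11 [0.0114 0.0283 0.0304]
0.03 13 [0.0001 0.0266 0.0345]
0.04 16 [-0.0031  0.0131  0.0314]
0.05 11 [-0.0043  0.0277  0.0319]
0.06 9 [-0.0053 -0.      0.0059]
0.07 30 [-0.0045  0.0078  0.0493]
```

View pics/t4.png

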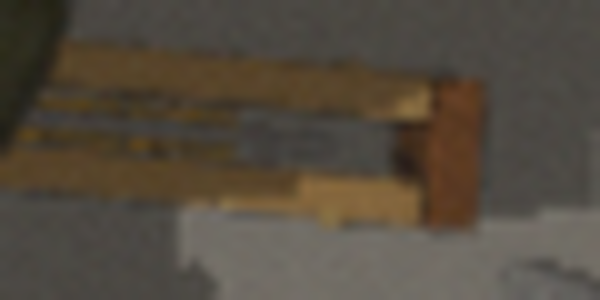

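The shank lies in the gap, the last key ends at (237,140), and the toe sits behind it near (335,150). I lower 3 mm and drag.

Emit:
servo_tool(plan=[[[0.02, 0, 0, 0.003, 0], [0.02, 0, 0, 0.003, 0], [0.02, 0, 0, 0.003, 0], [0.02, 0.008, 0, 0.003, 0], [0.02, 0.016, 0, 0.003, 0], [0.02, 0.024, 0, 0.003, 0], [0.02, 0.032, 0, 0.003, 0], [0.02, 0.04, 0, 0.003, 0], [0.02, 0.048, 0, 0.003, 0], [0.02, 0.056, 0, 0.003, 0], [0.02, 0.064, 0, 0.003, 0], [0.02, 0.072, 0, 0.003, 0]]])

```text
time_s: 7.0
tool_pos: [0.4873, -0.1572, 0.0048]
tool_rot: [-179.5, 0.4, 83.2]
force: [-0.1, -0.2, -1.6]
grip_width: 0.0339
```

```bash
python3 - <<'E'
from h import *
d=np.array([-.1184,-.993]);a=np.array([.4733,-.277])
p=a+d*(-.088+.075)-.178*d
to([*p.round(4),.004],83.2)
c=cam('top');save(c,'t5.png',(270,200,370,260),7)
E
```

```text
t 7.0 pos [ 0.4873 -0.1572  0.0048] rot [-179.49    0.36   83.19] w 0.0339 F [-0.1 -0.2 -1.6]
to [np.float64(0.4959), np.float64(-0.0873), 0.004] 83.2 -> [0.0704 0.0003 0.0003] -0.0001
```

View pics/t5.png

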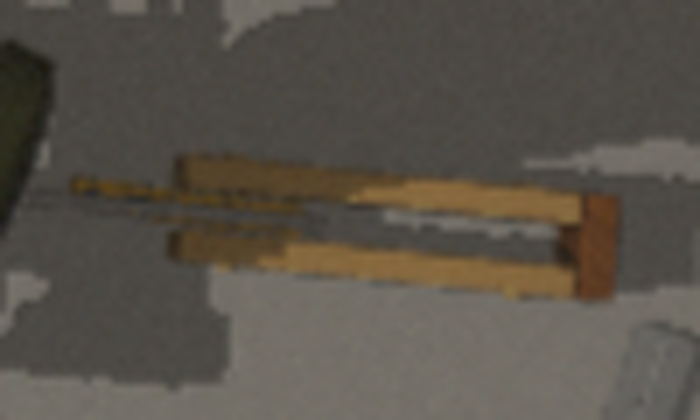

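The key train now spans u 70–305, pushed by the toe, and it is partly out past the mouth at u 175. I carry on.

Emit:
servo_tool(plan=[[[0.02, 0.008, 0, 0, 0], [0.02, 0.016, 0, 0, 0], [0.02, 0.024, 0, 0, 0], [0.02, 0.032, 0, 0, 0], [0.02, 0.04, 0, 0, 0], [0.02, 0.048, 0, 0, 0], [0.02, 0.056, 0, 0, 0], [0.02, 0.064, 0, 0, 0], [0.02, 0.072, 0, 0, 0], [0.02, 0.072, 0, 0, 0], [0.02, 0.072, 0, 0, 0]]])

```text
time_s: 7.97
tool_pos: [0.4961, -0.0828, 0.0042]
tool_rot: [-179.5, 0.3, 83.4]
force: [-1.3, -0.3, -1.5]
grip_width: 0.0338
```

```bash
python3 - <<'E'
from h import *
d=np.array([-.1184,-.993]);a=np.array([.4733,-.277])
c=cam('top');save(c,'t6.png',(250,190,350,265),7)
o=readout.get_obs();tip=o["tool_pos"][:2]+.178*d;print("tip x",(tip-a)@d-.075,o["tool_pos"])
E
```

```text
tip x -0.091884158883799 [ 0.49598906 -0.08343525  0.00421497]
```

View pics/t6.png

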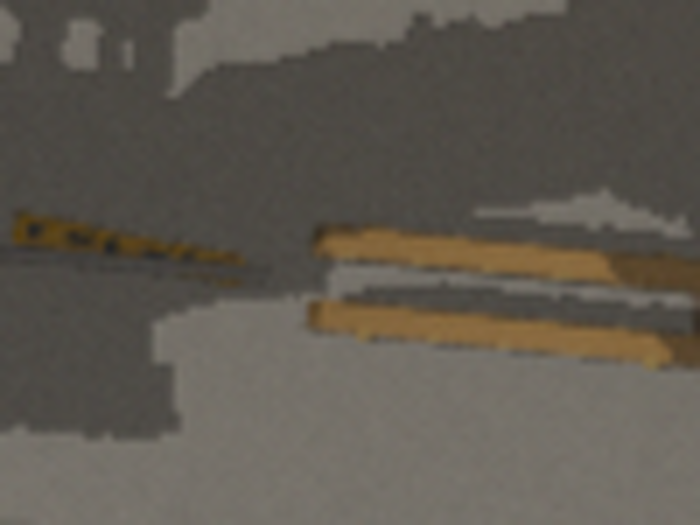

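All three keys are past the mouth (u<245 against the mouth at u≈315). I lift the pick and take it back to the mat.

Emit:
servo_tool(plan=[[[0.02, 0, 0, -0.03, 0], [0.02, 0, 0, -0.06, 0], [0.02, 0, 0, -0.09, 0], [0.02, 0, 0, -0.13, 0], [0.02, 0, 0, -0.16, 0], [0.02, 0, 0, -0.16, 0]]])

```text
time_s: 8.52
tool_pos: [0.5017, -0.0841, 0.1705]
tool_rot: [179.9, 0.1, 83.2]
force: [0.7, -0.3, 0.2]
grip_width: 0.034
```

```bash
python3 - <<'E'
from h import *
to([.64,-.2895,.12],88)
to([.64,-.2895,.007],88)
E
```

```text
t 8.52 pos [ 0.5017 -0.0841  0.1705] rot [1.7991e+02 1.2000e-01 8.3230e+01] w 0.034 F [ 0.7 -0.3  0.2]
to [0.64, -0.2895, 0.12] 88 -> [-0.1875  0.1615  0.0512] -0.0832
t 8.52 pos [ 0.5017 -0.0841  0.1705] rot [1.7991e+02 1.2000e-01 8.3230e+01] w 0.034 F [ 0.7 -0.3  0.2]
to [0.64, -0.2895, 0.007] 88 -> [-0.1873  0.1613  0.1642] -0.0832
```

Emit:
servo_tool(plan=[[[0.02, -0.03, 0.027, 0, -0.02], [0.02, -0.06, 0.055, 0, -0.04], [0.02, -0.09, 0.08, 0, -0.06], [0.02, -0.12, 0.105, 0, -0.08], [0.02, -0.15, 0.13, 0, -0.083], [0.02, -0.18, 0.155, 0.02, -0.083], [0.02, -0.187, 0.161, 0.05, -0.083], [0.02, -0.187, 0.161, 0.09, -0.083], [0.02, -0.187, 0.161, 0.12, -0.083], [0.02, -0.187, 0.161, 0.135, -0.083], [0.02, -0.187, 0.161, 0.135, -0.083], [0.02, -0.187, 0.161, 0.135, -0.083]]])

```text
time_s: 9.52
tool_pos: [0.6394, -0.2892, 0.0359]
tool_rot: [180.0, 0.1, 88.0]
force: [0.6, -0.4, -0.5]
grip_width: 0.0334
```

```bash
python3 - <<'E'
from h import *
to([.64,-.2895,.006],88)
E
```

```text
t 9.52 pos [ 0.6394 -0.2892  0.0359] rot [1.7998e+02 1.3000e-01 8.7980e+01] w 0.0334 F [ 0.6 -0.4 -0.5]
to [0.64, -0.2895, 0.006] 88 -> [-0.0002  0.0006  0.0299] -0.0004
```

Emit:
servo_tool(plan=[[[0.02, 0, 0, 0.015, 0], [0.02, 0, 0, 0.025, 0], [0.02, 0, 0, 0.029, 0], [0.02, 0, 0, 0.03, 0], [0.02, 0, 0, 0.03, 0], [0.087, 0, 0, 0.03, 0], [0.087, 0, 0, 0.03, 0], [0.087, 0, 0, 0.03, 0], [0.087, 0, 0, 0.03, 0], [0.087, 0, 0, 0.03, 0], [0.087, 0, 0, 0.03, 0]]])

```text
time_s: 10.43
tool_pos: [0.6395, -0.2894, 0.0062]
tool_rot: [180.0, 0.1, 88.0]
force: [-0.2, 0.1, -0.7]
grip_width: 0.0661
```

Emit:
servo_tool(plan=[[[0.087, 0, 0, 0, 0], [0.087, 0, 0, -0.03, 0], [0.087, 0, 0, -0.06, 0], [0.087, 0, 0, -0.1, 0], [0.087, 0, 0, -0.14, 0], [0.087, 0, 0, -0.14, 0]]])

```text
time_s: 10.93
tool_pos: [0.6434, -0.292, 0.1559]
tool_rot: [179.2, 0.4, 88.0]
force: [1.6, -1.7, 1.4]
grip_width: 0.087
```

```bash
python3 - <<'E'
from h import *
c0=dict(np.load("top0.npz"))
to([.487,-.14,.17],83)
c=cam('scene');save(c,'s7.png',(150,120,400,330),3)
E
```

```text
t 10.93 pos [ 0.6434 -0.292   0.1559] rot [179.2    0.42  87.96] w 0.087 F [ 1.6 -1.7  1.4]
to [0.487, -0.14, 0.17] 83 -> [ 0.1463 -0.1614 -0.0174] 0.0866
```

View pics/s7.png

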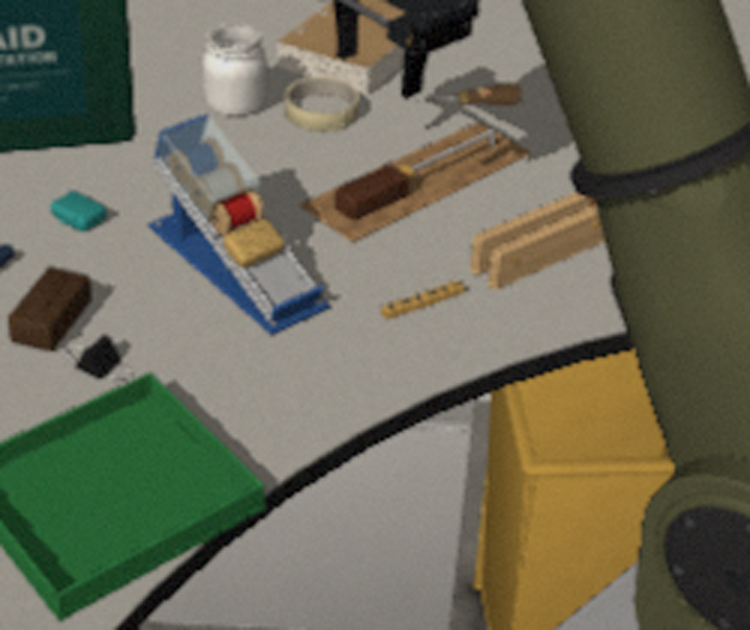

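The pick lies flat on its mat, and the three keys lie in a line at (382–465, 285–315), clear of the slot.

```bash
python3 - <<'E'
from h import *
c=cam('scene');np.savez('s7.npz',**c);W=cloud(c)
hsv=cv2.cvtColor(c["image"],cv2.COLOR_RGB2HSV)
m=np.zeros(hsv.shape[:2],np.uint8);m[205:232,270:310]=1
m&=((hsv[...,1]>100)).astype(np.uint8)
v,u=np.nonzero(m);P=np.array([ray(c,a,b,.008) for a,b in zip(u,v)])[:,:2]
r=cv2.minAreaRect((P*1000).astype(np.float32));print(len(P),r)
D=W[m>0];k=(D[:,2]>.005);r=cv2.minAreaRect((D[k][:,:2]*1000).astype(np.float32));print(k.sum(),r, np.median(D[k],0))
p=P.mean(0);d=np.linalg.svd(P-p)[2][0];print(p,np.degrees(np.arctan2(d[1],d[0])))
for q in P[[((P-p)@d).argmin(),((P-p)@d).argmax()]]: print(q)
save(c,'s8.png',(262,195,322,240),12)
to([.487,-.17,.17],83)
E
```

```text
123 ((483.6460876464844, -231.04782104492188), (137.30262756347656, 30.535242080688477), 89.89956665039062)
94 ((482.38720703125, -224.85824584960938), (123.39447021484375, 19.926437377929688), 83.6368179321289) [ 0.48329929 -0.21670951  0.00931149]
[ 0.48401299 -0.21643288] 86.37502326816845
[ 0.4968402  -0.29972234]
[ 0.48927477 -0.16240624]
t 11.03 pos [ 0.6406 -0.2899  0.1488] rot [179.71   0.21  87.97] w 0.0871 F [ 0.   0.3 -1. ]
to [0.487, -0.17, 0.17] 83 -> [ 0.1143 -0.1576 -0.0224] 0.0867
```

View pics/s8.png

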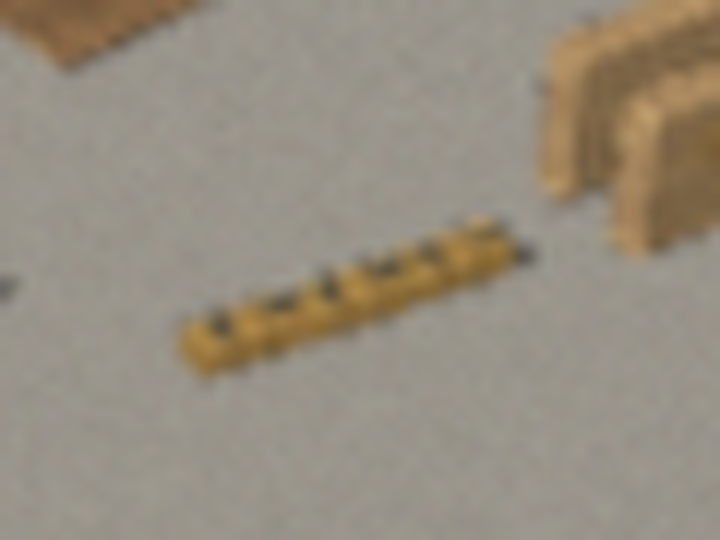

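```bash
python3 - <<'E'
from h import *
c=dict(np.load('s7.npz'))
f=lambda u,v,z:ray(c,262+(u-6)/12,195+(v-6)/12,z)[:2]
# bottom front edge (z=0) and top-face ends (z=.01)
print("front bottom",f(207,374,0),f(512,262,0))
print("top far corners",f(190,330,.01),f(482,222,.01))
E
```

```text
front bottom [ 0.49250621 -0.16906258] [ 0.47490475 -0.25623649]
top far corners [ 0.4985356  -0.16859623] [ 0.48233105 -0.25228122]
```

Emit:
servo_tool(plan=[[[0.05, 0.025, -0.035, -0.02, 0.02], [0.05, 0.05, -0.07, -0.02, 0.04], [0.05, 0.075, -0.105, -0.02, 0.06], [0.05, 0.1, -0.14, -0.02, 0.08], [0.05, 0.114, -0.157, 0, 0.087], [0.05, 0.114, -0.157, 0.03, 0.087], [0.05, 0.114, -0.157, 0.05, 0.087], [0.05, 0.114, -0.157, 0.05, 0.087], [0.05, 0.114, -0.157, 0.05, 0.087]]])

```text
time_s: 11.78
tool_pos: [0.4864, -0.1702, 0.0962]
tool_rot: [179.9, 0.2, 83.0]
force: [0.6, 0.2, -0.4]
grip_width: 0.0502
```

```bash
python3 - <<'E'
from h import *
to([.487,-.18,.003],83)
c=cam('wrist');np.savez('w9.npz',**c);save(c,'w9.png',scale=1.4)
print(proj(c,[.487,-.18,.005]))
E
```

```text
t 11.78 pos [ 0.4864 -0.1702  0.0962] rot [179.91   0.22  82.99] w 0.0502 F [ 0.6  0.2 -0.4]
to [0.487, -0.18, 0.003] 83 -> [-0.0093  0.0016  0.0932] -0.0002
(np.float64(255.12934819768822), np.float64(211.04083685124763))
```

View pics/w9.png

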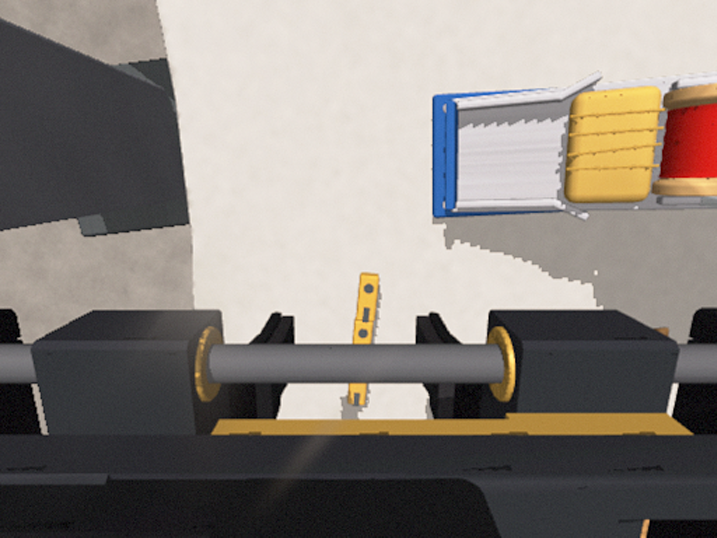

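```bash
python3 - <<'E'
from h import *
c=dict(np.load('w9.npz'))
f=lambda u,v,z=.01:ray(c,u/1.4,v/1.4,z)[:2].round(4)
a,j,b=f(369,274),f(364,321),f(357,403)
print(a,j,b,np.linalg.norm(a-j),np.linalg.norm(a-b))
for q,w in((a,j),(j,b),(a,b)): print(np.degrees(np.arctan2(*(q-w)[::-1])))
d=(b-a)/np.linalg.norm(b-a)
k=a+.014*d;print(k);to([*k.round(4),.003],80)
E
```

```text
[ 0.4961 -0.1656] [ 0.4894 -0.1959] [ 0.4778 -0.2535] 0.031031919051196292 0.08978474257912644
77.53127173004492
78.61357120359082
78.23952022419557
[ 0.49324651 -0.17930611]
t 11.83 pos [ 0.4877 -0.1709  0.0974] rot [179.76   0.24  82.97] w 0.0504 F [1.2 0.1 0.6]
to [np.float64(0.4932), np.float64(-0.1793), 0.003] 80 -> [-0.0073  0.0061  0.0945] 0.0518
```

Emit:
servo_tool(plan=[[[0.05, -0.007, 0.006, 0.03, 0.08], [0.05, -0.007, 0.006, 0.06, 0.08], [0.05, -0.007, 0.006, 0.08, 0.08], [0.05, -0.007, 0.006, 0.09, 0.08], [0.05, -0.007, 0.006, 0.093, 0.08], [0.05, -0.007, 0.006, 0.094, 0.08], [0.003, -0.007, 0.006, 0.094, 0.08], [0.003, -0.007, 0.006, 0.094, 0.08], [0.003, -0.007, 0.006, 0.094, 0.08], [0.003, -0.007, 0.006, 0.094, 0.08], [0.003, -0.007, 0.006, 0.094, 0.08], [0.003, -0.007, 0.006, 0.094, 0.08]]], force=20)

```text
time_s: 12.83
tool_pos: [0.4934, -0.1789, 0.0038]
tool_rot: [179.7, 0.2, 78.4]
force: [-0.7, 0.1, -0.5]
grip_width: 0.0177
```

Emit:
servo_tool(plan=[[[0.003, 0, 0, 0, 0], [0.003, 0, 0, 0, 0], [0.003, 0, 0, -0.03, 0], [0.003, 0, 0, -0.06, 0], [0.003, 0, 0, -0.1, 0], [0.003, 0, 0, -0.12, 0], [0.003, 0, 0, -0.12, 0]]])

```text
time_s: 13.42
tool_pos: [0.4961, -0.1795, 0.1286]
tool_rot: [179.2, 0.1, 78.4]
force: [1.0, -0.9, -0.2]
grip_width: 0.0116
```

```bash
python3 - <<'E'
from h import *
to([.525,.105,.1],90)
c=cam('wrist');save(c,'w10.png',scale=1.2);np.savez('w10.npz',**c)
E
```

```text
t 13.42 pos [ 0.4961 -0.1795  0.1286] rot [1.7921e+02 1.1000e-01 7.8370e+01] w 0.0116 F [ 1.  -0.9 -0.2]
to [0.525, 0.105, 0.1] 90 -> [ 0.2846 -0.0295  0.0276] -0.203
```

Emit:
servo_tool(plan=[[[0.003, 0.04, -0.004, 0, -0.03], [0.003, 0.08, -0.008, 0, -0.06], [0.003, 0.12, -0.012, 0, -0.09], [0.003, 0.16, -0.016, 0, -0.12], [0.003, 0.2, -0.02, 0, -0.15], [0.003, 0.24, -0.025, 0, -0.18], [0.003, 0.275, -0.028, 0.01, -0.2], [0.003, 0.284, -0.029, 0.04, -0.2], [0.003, 0.284, -0.029, 0.08, -0.2], [0.003, 0.284, -0.029, 0.09, -0.2], [0.003, 0.284, -0.029, 0.09, -0.2], [0.03, 0.284, -0.029, 0.09, -0.2]]])

```text
time_s: 14.47
tool_pos: [0.5238, 0.1035, 0.0349]
tool_rot: [179.6, 0.3, 89.8]
force: [-0.2, -1.1, 0.3]
grip_width: 0.014
```

Emit:
servo_tool(plan=[[[0.03, 0, 0, 0, 0], [0.03, 0, 0, 0, 0], [0.03, 0, 0, 0, 0], [0.05, 0, 0, -0.03, 0], [0.05, 0, 0, -0.06, 0], [0.05, 0, 0, -0.09, 0], [0.05, 0, 0, -0.09, 0]]])

```text
time_s: 15.05
tool_pos: [0.5276, 0.1048, 0.1319]
tool_rot: [178.9, 0.0, 89.7]
force: [1.3, -0.4, 0.2]
grip_width: 0.0466
```

```bash
python3 - <<'E'
from h import *
to([.486,-.20,.1],78.5)
c=cam('top');save(c,'t11.png',(80,150,380,300),2.6);np.savez('t11.npz',**c)
E
```

```text
t 15.05 pos [0.5276 0.1048 0.1319] rot [1.7893e+02 1.0000e-02 8.9700e+01] w 0.0466 F [ 1.3 -0.4  0.2]
to [0.486, -0.2, 0.1] 78.5 -> [-0.305  -0.0406  0.0312] 0.1956
```

View pics/t11.png

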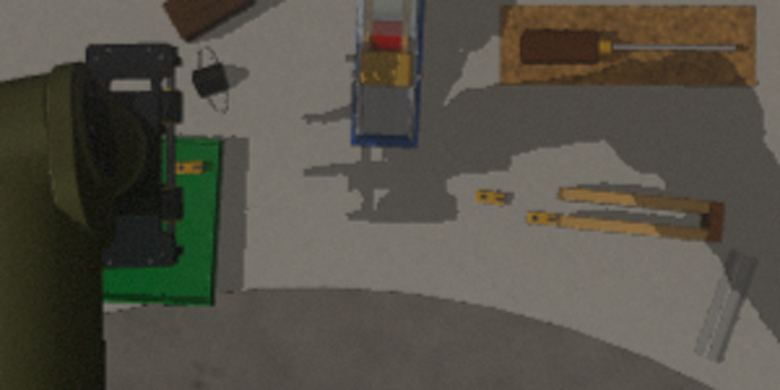

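In the top view one key is in the tray at (190,168). Key 2 is at (490,198). Key 3 has been knocked aside to (541,217), right in front of the near cheek.

```bash
python3 - <<'E'
from h import *
c=dict(np.load('t11.npz'));hsv=cv2.cvtColor(c["image"],cv2.COLOR_RGB2HSV)
for box in((255,220,278,232),(280,228,294,238)):
    u0,v0,u1,v1=box
    m=np.zeros(hsv.shape[:2],bool);m[v0:v1,u0:u1]=1;m&=hsv[...,1]>90
    v,u=np.nonzero(m);P=np.array([ray(c,a,b,.01) for a,b in zip(u,v)])[:,:2]
    d=np.linalg.svd(P-P.mean(0))[2][0];r=cv2.minAreaRect((P*1000).astype(np.float32))
    print(len(P),P.mean(0).round(4),np.degrees(np.arctan2(d[1],d[0])),r)
W=cloud(c);m=np.zeros(hsv.shape[:2],bool);m[210:250,285:365]=1;m&=W[...,2]>.036
print(len(W[m]),cv2.minAreaRect((W[m][:,:2]*1000).astype(np.float32)))
to([.485,-.21,.1],78.5)
E
```

```text
49 [ 0.4857 -0.2099] -101.32985550591884 ((485.63006591796875, -210.24822998046875), (28.699413299560547, 12.364827156066895), 79.01384735107422)
45 [ 0.4622 -0.2639] -95.60112461814363 ((461.4073486328125, -263.2958679199219), (26.95561981201172, 10.701473236083984), 88.44525909423828)
613 ((463.1439208984375, -361.7171630859375), (163.80960083007812, 39.87125778198242), 82.91532135009766)
t 15.1 pos [0.5262 0.1047 0.1294] rot [1.7911e+02 7.0000e-02 8.9730e+01] w 0.0479 F [ 0.3  0.2 -0.7]
to [0.485, -0.21, 0.1] 78.5 -> [-0.3149 -0.0401  0.0291] 0.196
```

Emit:
servo_tool(plan=[[[0.05, -0.04, -0.005, 0, 0.03], [0.05, -0.08, -0.01, 0, 0.06], [0.05, -0.12, -0.015, 0, 0.09], [0.05, -0.16, -0.02, 0, 0.12], [0.05, -0.2, -0.025, 0, 0.14], [0.05, -0.24, -0.03, 0, 0.16], [0.05, -0.28, -0.035, 0.02, 0.188], [0.05, -0.315, -0.04, 0.05, 0.188], [0.05, -0.315, -0.04, 0.08, 0.188], [0.05, -0.315, -0.04, 0.09, 0.188], [0.05, -0.315, -0.04, 0.09, 0.188], [0.05, -0.315, -0.04, 0.09, 0.188]]])

```text
time_s: 16.1
tool_pos: [0.486, -0.2094, 0.0391]
tool_rot: [179.2, -0.1, 79.0]
force: [-0.2, 0.1, 0.5]
grip_width: 0.0497
```

```bash
python3 - <<'E'
from h import *
to([.4857,-.21,.003],79)
E
```

```text
t 16.1 pos [ 0.486  -0.2094  0.0391] rot [ 1.7918e+02 -1.1000e-01  7.9000e+01] w 0.0497 F [-0.2  0.1  0.5]
to [0.4857, -0.21, 0.003] 79 -> [-0.0008 -0.0007  0.0361] 0.0001
```

Emit:
servo_tool(plan=[[[0.05, 0, 0, 0.02, 0], [0.05, 0, 0, 0.033, 0], [0.05, 0, 0, 0.036, 0], [0.05, 0, 0, 0.036, 0], [0.003, 0, 0, 0.036, 0], [0.003, 0, 0, 0.036, 0], [0.003, 0, 0, 0.036, 0], [0.003, 0, 0, 0.036, 0], [0.003, 0, 0, 0.036, 0], [0.003, 0, 0, 0.036, 0], [0.003, 0, 0, 0.036, 0], [0.003, 0, 0, 0.036, 0]]])

```text
time_s: 17.1
tool_pos: [0.4866, -0.2094, 0.0032]
tool_rot: [179.2, -0.1, 79.0]
force: [0.1, 0.5, 1.2]
grip_width: 0.0115
```

Emit:
servo_tool(plan=[[[0.003, 0, 0, -0.03, 0], [0.003, 0, 0, -0.06, 0], [0.003, 0, 0, -0.09, 0], [0.003, 0, 0, -0.11, 0], [0.003, 0, 0, -0.11, 0]]])

```text
time_s: 17.52
tool_pos: [0.4878, -0.2106, 0.1174]
tool_rot: [178.7, -0.2, 79.0]
force: [0.5, -0.9, 0.7]
grip_width: 0.012
```

```bash
python3 - <<'E'
from h import *
to([.525,.15,.04],90)
E
```

```text
t 17.52 pos [ 0.4878 -0.2106  0.1174] rot [ 1.7874e+02 -1.5000e-01  7.8980e+01] w 0.012 F [ 0.5 -0.9  0.7]
to [0.525, 0.15, 0.04] 90 -> [ 0.3609 -0.0341  0.0776] -0.1923
```

Emit:
servo_tool(plan=[[[0.003, 0.04, -0.004, 0, -0.03], [0.003, 0.08, -0.008, 0, -0.06], [0.003, 0.12, -0.012, 0, -0.09], [0.003, 0.16, -0.016, 0, -0.12], [0.003, 0.2, -0.02, 0, -0.15], [0.003, 0.24, -0.023, 0, -0.18], [0.003, 0.28, -0.027, 0, -0.19], [0.003, 0.32, -0.03, 0.01, -0.19], [0.003, 0.355, -0.034, 0.035, -0.19], [0.003, 0.361, -0.034, 0.07, -0.19], [0.003, 0.361, -0.034, 0.076, -0.19], [0.003, 0.361, -0.034, 0.076, -0.19]]])

```text
time_s: 18.52
tool_pos: [0.5222, 0.1489, 0.0383]
tool_rot: [179.1, 0.3, 89.9]
force: [0.3, -1.0, -0.6]
grip_width: 0.0116
```

Emit:
servo_tool(plan=[[[0.03, 0, 0, 0, 0], [0.03, 0, 0, 0, 0], [0.03, 0, 0, 0, 0], [0.03, 0, 0, 0, 0], [0.05, 0, 0, -0.03, 0], [0.05, 0, 0, -0.06, 0], [0.05, 0, 0, -0.09, 0], [0.05, 0, 0, -0.09, 0]]])

```text
time_s: 19.18
tool_pos: [0.5251, 0.1501, 0.1352]
tool_rot: [178.5, -0.0, 89.8]
force: [1.6, 0.3, 0.2]
grip_width: 0.0466
```

```bash
python3 - <<'E'
from h import *
c=cam('top');np.savez('t12.npz',**c);hsv=cv2.cvtColor(c["image"],cv2.COLOR_RGB2HSV)
for box in((280,228,294,238),(262,220,300,245)):
    u0,v0,u1,v1=box
    m=np.zeros(hsv.shape[:2],bool);m[v0:v1,u0:u1]=1;m&=hsv[...,1]>90
    v,u=np.nonzero(m);P=np.array([ray(c,a,b,.01) for a,b in zip(u,v)])[:,:2]
    r=cv2.minAreaRect((P*1000).astype(np.float32));print(len(P),P.mean(0).round(4),r)
to([.462,-.2625,.04],85)
E
```

```text
43 [ 0.4622 -0.2638] ((461.4073486328125, -263.2958679199219), (26.95561981201172, 10.701473236083984), 88.44525909423828)
90 [ 0.4678 -0.2761] ((474.6651611328125, -271.8622741699219), (43.124717712402344, 37.71343994140625), 88.0254898071289)
t 19.23 pos [0.5237 0.15   0.1327] rot [1.7868e+02 7.0000e-02 8.9870e+01] w 0.0478 F [ 0.2 -0.   0.3]
to [0.462, -0.2625, 0.04] 85 -> [-0.4125 -0.0629  0.0917] 0.085
```

Emit:
servo_tool(plan=[[[0.05, -0.04, -0.006, 0, 0.02], [0.05, -0.08, -0.012, 0, 0.04], [0.05, -0.12, -0.018, 0, 0.06], [0.05, -0.16, -0.024, 0, 0.07], [0.05, -0.2, -0.03, 0, 0.07], [0.05, -0.24, -0.036, 0, 0.07], [0.05, -0.28, -0.042, 0, 0.07], [0.05, -0.32, -0.049, 0, 0.07], [0.05, -0.36, -0.055, 0, 0.07], [0.05, -0.4, -0.061, 0, 0.07], [0.05, -0.4125, -0.063, 0.03, 0.07], [0.05, -0.4125, -0.063, 0.03, 0.07]]])

```text
time_s: 20.23
tool_pos: [0.456, -0.2661, 0.0982]
tool_rot: [179.0, 0.1, 85.4]
force: [-0.5, 1.8, -1.2]
grip_width: 0.0501
```

```bash
python3 - <<'E'
from h import *
to([.462,-.2625,.003],86)
c=cam('wrist');save(c,'w13.png',(150,120,370,300),3);np.savez('w13.npz',**c)
E
```

```text
t 20.23 pos [ 0.456  -0.2661  0.0982] rot [1.7903e+02 7.0000e-02 8.5410e+01] w 0.0501 F [-0.5  1.8 -1.2]
to [0.462, -0.2625, 0.003] 86 -> [0.0042 0.0041 0.0952] -0.0103
```

View pics/w13.png

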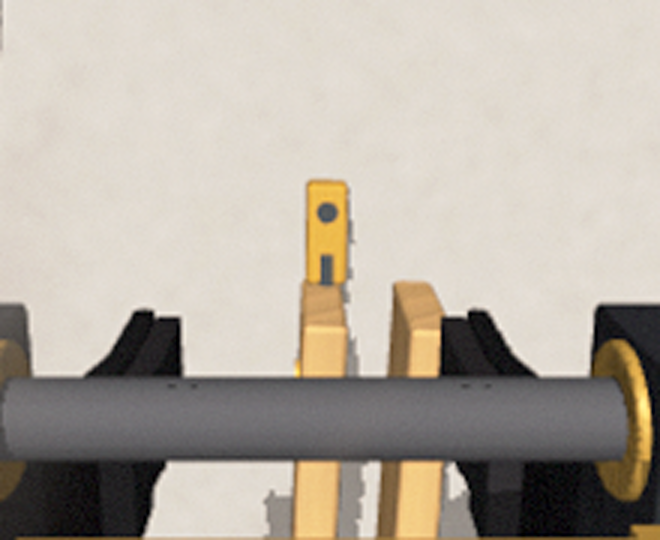

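Key 3 is at crop (327,233), end-on against the near cheek, straight in line with it and outside the slot.

```bash
python3 - <<'E'
from h import *
c=dict(np.load('w13.npz'));f=lambda u,v:ray(c,150+u/3,120+v/3,.01)[:2]
a=f(328,181);b=f(326,284);print(a,b,np.degrees(np.arctan2(*(a-b)[::-1])))
k=(a+b)/2;k[1]+=.003;to([*k.round(4),.003],86)
E
```

```text
[ 0.46420953 -0.24755996] [ 0.46127079 -0.27841774] 84.55985417434901
t 20.28 pos [ 0.4572 -0.2637  0.0994] rot [ 1.7901e+02 -2.0000e-02  8.5540e+01] w 0.0499 F [ 0.   0.2 -0.3]
to [np.float64(0.4627), np.float64(-0.26), 0.003] 86 -> [0.0041 0.0035 0.0964] -0.008
```

Emit:
servo_tool(plan=[[[0.05, 0.004, 0.005, 0.03, 0.015], [0.05, 0.004, 0.004, 0.06, 0.015], [0.05, 0.004, 0.004, 0.08, 0.015], [0.05, 0.004, 0.004, 0.092, 0.015], [0.05, 0.004, 0.004, 0.096, 0.015], [0.05, 0.004, 0.004, 0.096, 0.015], [0.003, 0.004, 0.004, 0.096, 0.015], [0.003, 0.004, 0.004, 0.096, 0.015], [0.003, 0.004, 0.004, 0.096, 0.015], [0.003, 0.004, 0.004, 0.096, 0.015], [0.003, 0.004, 0.004, 0.096, 0.015], [0.003, 0.004, 0.004, 0.096, 0.015]]])

```text
time_s: 21.28
tool_pos: [0.4634, -0.2602, 0.0038]
tool_rot: [179.0, -0.0, 84.7]
force: [0.3, -0.9, -0.0]
grip_width: 0.0178
```

Emit:
servo_tool(plan=[[[0.003, 0, 0, 0, 0], [0.003, 0, 0, 0, 0], [0.003, 0, 0, -0.03, 0], [0.003, 0, 0, -0.06, 0], [0.003, 0, 0, -0.1, 0], [0.003, 0, 0, -0.115, 0], [0.003, 0, 0, -0.115, 0]]])

```text
time_s: 21.87
tool_pos: [0.4638, -0.2616, 0.1227]
tool_rot: [178.5, -0.0, 84.7]
force: [0.6, -0.3, -1.4]
grip_width: 0.0117
```

```bash
python3 - <<'E'
from h import *
to([.525,.195,.04],90)
E
```

```text
t 21.87 pos [ 0.4638 -0.2616  0.1227] rot [ 1.7855e+02 -1.0000e-02  8.4660e+01] w 0.0117 F [ 0.6 -0.3 -1.4]
to [0.525, 0.195, 0.04] 90 -> [0.4603 0.0164 0.0832] -0.0931
```

Emit:
servo_tool(plan=[[[0.003, 0.04, 0.001, 0, -0.01], [0.003, 0.08, 0.003, 0, -0.02], [0.003, 0.12, 0.004, 0, -0.04], [0.003, 0.16, 0.005, 0, -0.05], [0.003, 0.2, 0.007, 0, -0.06], [0.003, 0.24, 0.008, 0, -0.07], [0.003, 0.28, 0.01, 0, -0.08], [0.003, 0.32, 0.011, 0, -0.09], [0.003, 0.36, 0.013, 0, -0.09], [0.003, 0.4, 0.014, 0, -0.09], [0.003, 0.435, 0.016, 0, -0.09], [0.003, 0.46, 0.016, 0, -0.09]]])

```text
time_s: 22.87
tool_pos: [0.5215, 0.1991, 0.1216]
tool_rot: [178.6, 0.1, 90.0]
force: [0.0, 0.0, -1.4]
grip_width: 0.012
```

Emit:
servo_tool(plan=[[[0.003, 0, 0, 0.03, 0], [0.003, 0, 0, 0.06, 0], [0.003, 0, 0, 0.08, 0], [0.003, 0, 0, 0.08, 0], [0.03, 0, 0, 0.08, 0], [0.03, 0, 0, 0.08, 0], [0.03, 0, 0, 0.08, 0], [0.03, 0, 0, 0.08, 0], [0.05, 0, 0, 0.05, 0], [0.05, 0, 0, 0.02, 0], [0.05, 0, 0, -0.02, 0], [0.05, 0, 0, -0.04, 0]]])

```text
time_s: 23.87
tool_pos: [0.5227, 0.1997, 0.1669]
tool_rot: [178.3, -0.1, 90.0]
force: [1.6, 0.0, 0.3]
grip_width: 0.0464
```

```bash
python3 - <<'E'
from h import *
c=dict(np.load('t12.npz'))
# chute geometry from first top view: wax top face and foot corners
c=dict(np.load('top0.npz'));W=cloud(c);im=c["image"];hsv=cv2.cvtColor(im,cv2.COLOR_RGB2HSV)
m=np.zeros(hsv.shape[:2],bool);m[160:188,214:244]=1
m&=(hsv[...,0]>15)&(hsv[...,0]<32)&(hsv[...,1]>110)
v,u=np.nonzero(m);print(u.min(),u.max(),v.min(),v.max())
P=W[m];P=P[abs(P[:,2]-.057)<.03];print(P.mean(0),np.percentile(P,[2,98],0).round(4))
A=np.c_[P[:,:2],np.ones(len(P))];print(np.linalg.lstsq(A,P[:,2],rcond=None)[0])
# foot corners in scaled px (1.5x)
for q in((323,307),(361,309),(329,188),(363,188)):print(ray(c,q[0]/1.5,q[1]/1.5,.004).round(4))
to([.61,-.105,.2],0)
save(c,'t14.png',(205,115,255,215),6)
E
```

```text
218 237 163 182
[ 0.61844574 -0.10723881  0.05812677] [[ 0.6013 -0.1309  0.0488]
 [ 0.6411 -0.0836  0.083 ]]
[ 0.55591042 -0.042692   -0.2902519 ]
[ 0.546  -0.0694  0.004 ]
[ 0.5405 -0.138   0.004 ]
[ 0.7649 -0.0849  0.004 ]
[ 0.7632 -0.1475  0.004 ]
t 23.87 pos [0.5227 0.1997 0.1669] rot [ 1.7832e+02 -1.2000e-01  9.0000e+01] w 0.0464 F [1.6 0.  0.3]
to [0.61, -0.105, 0.2] 0 -> [-0.3046  0.0883 -0.0311] 1.5708
```

View pics/t14.png

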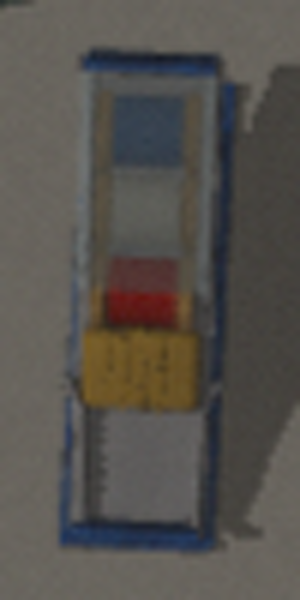

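In the crop the wax spans (80–200, 328–410), the red reel is right behind it, and the guard starts at about v 290. I fit it numerically.

```bash
python3 - <<'E'
from h import *
c=dict(np.load('top0.npz'))
f=lambda u,v,z:ray(c,205+(u-3)/6,115+(v-3)/6,z).round(4)
rl,rr,fl,fr=f(88,328,.065),f(200,334,.065),f(81,406,.052),f(196,411,.052)
print(rl,rr,fl,fr);ctr=(rl+rr+fl+fr)/4;print("wax top ctr",ctr)
w=(rr-rl+fr-fl)[:2];print("across ang",np.degrees(np.arctan2(*w[::-1]))+90,np.linalg.norm(w)/2, "len",np.linalg.norm((rl+rr-fl-fr)[:2])/2)
# front stop line and foot front edge
a,b=f(62,545,.003),f(212,548,.003);print("foot front",a,b,np.degrees(np.arctan2(*(b-a)[:2][::-1]))+90)
W=cloud(c);m=np.zeros(W.shape[:2],bool);m[115:212,205:250]=1;m&=W[...,2]>.02
P=W[m]
for lo in np.arange(.54,.77,.02):
    k=(P[:,0]>lo)&(P[:,0]<=lo+.02)
    if k.sum()>5:print(round(lo,2),k.sum(),np.percentile(P[k][:,1],[2,98]).round(4),np.percentile(P[k][:,1],[2,98]).mean().round(4),np.percentile(P[k][:,2],[5,50,95]).round(3))
for y in(176.5,):to([.617,-.107,.16],y)
print(readout.get_obs()["qpos"])
E
```

```text
[ 0.6342 -0.085   0.065 ] [ 0.6303 -0.1335  0.065 ] [ 0.6018 -0.0805  0.052 ] [ 0.5982 -0.1308  0.052 ]
wax top ctr [ 0.616125 -0.10745   0.0585  ]
across ang -4.341050359851565 0.04954212853723587 len 0.0324503081649466
foot front [ 0.5442 -0.0679  0.003 ] [ 0.5411 -0.1358  0.003 ] -2.6140450895489096
0.54 72 [-0.1288 -0.0753] -0.1021 [0.021 0.026 0.032]
0.56 92 [-0.1345 -0.0756] -0.1051 [0.02  0.022 0.031]
0.58 185 [-0.1351 -0.076 ] -0.1056 [0.022 0.028 0.041]
0.6 201 [-0.1384 -0.0752] -0.1068 [0.033 0.053 0.06 ]
0.62 206 [-0.1389 -0.0778] -0.1083 [0.039 0.06  0.081]
0.64 208 [-0.1395 -0.0818] -0.1106 [0.05  0.094 0.1  ]
0.66 196 [-0.1406 -0.0849] -0.1128 [0.066 0.102 0.108]
0.68 201 [-0.1433 -0.0858] -0.1145 [0.082 0.109 0.115]
0.7 197 [-0.1438 -0.0885] -0.1162 [0.11  0.117 0.122]
0.72 177 [-0.147  -0.0897] -0.1184 [0.083 0.123 0.127]
0.74 30 [-0.1474 -0.0902] -0.1188 [0.081 0.097 0.109]
t 23.87 pos [0.5227 0.1997 0.1669] rot [ 1.7832e+02 -1.2000e-01  9.0000e+01] w 0.0464 F [1.6 0.  0.3]
to [0.617, -0.107, 0.16] 176.5 -> [-0.3067  0.0941  0.0091] -1.5097
[-60.276386     9.26170641  40.12237685 103.16662312  -5.89654782
  68.2104183  -18.49337658]
```

Emit:
servo_tool(plan=[[[0.07, -0.03, 0.009, 0, -0.12], [0.07, -0.06, 0.018, 0, -0.24], [0.07, -0.09, 0.027, 0, -0.36], [0.07, -0.12, 0.037, 0, -0.48], [0.07, -0.15, 0.046, 0, -0.6], [0.07, -0.18, 0.055, 0, -0.72], [0.07, -0.21, 0.064, 0, -0.84], [0.07, -0.24, 0.073, 0, -0.96], [0.07, -0.27, 0.083, 0, -1.08], [0.07, -0.3, 0.092, 0, -1.2], [0.07, -0.307, 0.094, 0, -1.32], [0.07, -0.307, 0.094, 0, -1.44]]])

```text
time_s: 24.87
tool_pos: [0.617, -0.1125, 0.1705]
tool_rot: [179.8, 1.8, 172.5]
force: [0.2, 0.5, -0.2]
grip_width: 0.0702
```

```bash
python3 - <<'E'
from h import *
to([.617,-.1075,.1],175.7)
o=readout.get_obs();print(o["qpos"])
E
```

```text
t 24.87 pos [ 0.617  -0.1125  0.1705] rot [179.79   1.8  172.48] w 0.0702 F [ 0.2  0.5 -0.2]
to [0.617, -0.1075, 0.1] 175.7 -> [0.0028 0.0047 0.0704] -0.0562
[-23.94242825  18.52040889  39.2888679   93.57403773 -12.74295563
  70.53957244 100.28298445]
```

Emit:
servo_tool(plan=[[[0.07, 0.003, 0.005, 0.02, -0.056], [0.07, 0.003, 0.005, 0.05, -0.056], [0.07, 0.003, 0.005, 0.07, -0.056], [0.07, 0.003, 0.005, 0.08, -0.056], [0.07, 0.003, 0.005, 0.08, -0.056], [0.07, 0.003, 0.005, 0.08, -0.056]]])

```text
time_s: 25.37
tool_pos: [0.6176, -0.1074, 0.0914]
tool_rot: [179.9, 1.9, 175.7]
force: [-1.1, 0.3, -0.2]
grip_width: 0.0697
```

```bash
python3 - <<'E'
from h import *
c=cam('wrist');np.savez('w15.npz',**c);W=cloud(c)
hsv=cv2.cvtColor(c["image"],cv2.COLOR_RGB2HSV)
m=(hsv[...,0]>15)&(hsv[...,0]<32)&(hsv[...,1]>110)&(W[...,2]>.03)&(W[...,2]<.08)&(abs(W[...,0]-.615)<.04)&(abs(W[...,1]+.107)<.04)
P=W[m];print(m.sum(),P.mean(0),np.percentile(P,[1,99],0).round(4))
for lo in np.arange(.59,.64,.01):
    k=(P[:,0]>lo)&(P[:,0]<=lo+.01)
    if k.sum()>5:print(round(lo,2),k.sum(),np.percentile(P[k][:,1],[1,99]).round(4),np.percentile(P[k][:,1],[1,99]).mean().round(4),P[k][:,2].mean().round(4))
to([.617,-.1075,.048],175.7)
save(c,'w15.png',scale=1.4)
E
```

```text
3561 [ 0.61543966 -0.10707826  0.05652899] [[ 0.599  -0.132   0.0488]
 [ 0.6329 -0.0823  0.0628]]
0.59 107 [-0.1297 -0.0901] -0.1099 0.0502
0.6 1088 [-0.1312 -0.0816] -0.1064 0.0528
0.61 1091 [-0.1322 -0.0822] -0.1072 0.0566
0.62 1057 [-0.1326 -0.083 ] -0.1078 0.0601
0.63 218 [-0.1278 -0.0839] -0.1059 0.0608
t 25.42 pos [ 0.6182 -0.1075  0.0921] rot [179.9    1.95 175.68] w 0.0703 F [-0.2 -0.   0.8]
to [0.617, -0.1075, 0.048] 175.7 -> [ 0.0027 -0.0002  0.0441] -0.0003
```

Emit:
servo_tool(plan=[[[0.07, 0.002, 0, 0.015, 0], [0.07, 0.002, 0, 0.03, 0], [0.07, 0.002, 0, 0.04, 0], [0.07, 0.002, 0, 0.043, 0], [0.07, 0.002, 0, 0.043, 0], [0.04, 0.002, 0, 0.043, 0], [0.04, 0.002, 0, 0.043, 0], [0.04, 0.002, 0, 0.043, 0], [0.04, 0.002, 0, 0.043, 0], [0.04, 0.002, 0, 0.043, 0]]], force=25)

```text
time_s: 26.25
tool_pos: [0.6182, -0.1076, 0.0498]
tool_rot: [179.9, 2.0, 175.7]
force: [0.0, 0.1, 2.8]
grip_width: 0.0515
```

Emit:
servo_tool(plan=[[[0.04, 0, 0, 0, 0], [0.04, 0, 0, -0.02, 0], [0.04, 0, 0, -0.05, 0], [0.04, 0, 0, -0.08, 0], [0.04, 0, 0, -0.12, 0], [0.04, 0, 0, -0.12, 0], [0.04, 0, 0, -0.12, 0]]])

```text
time_s: 26.83
tool_pos: [0.6157, -0.1079, 0.1727]
tool_rot: [179.9, 2.3, 175.7]
force: [0.1, -0.2, -0.6]
grip_width: 0.0518
```

```bash
python3 - <<'E'
from h import *
c=cam('wrist');np.savez('w16.npz',**c);W=cloud(c);h=cv2.cvtColor(c["image"],cv2.COLOR_RGB2HSV)
red=((h[...,0]<6)|(h[...,0]>174))&(h[...,1]>150)&(W[...,2]>.01)
print("red",red.sum(),W[red].mean(0) if red.sum() else "")
blu=(h[...,0]>95)&(h[...,0]<125)&(h[...,1]>60)&(W[...,2]>.045);print("blue",blu.sum(),np.nanmedian(W[blu],0))
to([.43,.2,.1],176)
print(readout.get_obs()["qpos"])
E
```

```text
red 994 [ 0.56415203 -0.10225005  0.05913287]
blue 2999 [ 0.58557036 -0.10704296  0.27716465]
t 26.88 pos [ 0.6144 -0.1074  0.1705] rot [179.86   2.11 175.69] w 0.0516 F [-0.5 -0.3 -0.9]
to [0.43, 0.2, 0.1] 176 -> [0.2094 0.2925 0.0635] -0.0055
[-24.33199019  17.70225503  38.88492587  94.35729198 -12.20485363
  70.01120056 102.71117445]
```

The reels rolled down (red is at x≈0.564). The wax goes to the tray.

Emit:
servo_tool(plan=[[[0.04, 0.02, 0.029, 0, 0], [0.04, 0.042, 0.058, 0, 0], [0.04, 0.063, 0.088, 0, 0], [0.04, 0.084, 0.117, 0, 0], [0.04, 0.105, 0.146, 0, 0], [0.04, 0.126, 0.175, 0, 0], [0.04, 0.147, 0.205, 0, 0], [0.04, 0.168, 0.234, 0, 0], [0.04, 0.189, 0.263, 0, 0], [0.04, 0.208, 0.29, 0.01, 0], [0.04, 0.209, 0.292, 0.04, 0], [0.04, 0.209, 0.292, 0.06, 0]]])

```text
time_s: 27.88
tool_pos: [0.4273, 0.2015, 0.1008]
tool_rot: [179.9, 2.0, 176.0]
force: [0.6, -0.7, -1.0]
grip_width: 0.0517
```

```bash
python3 - <<'E'
from h import *
to([.43,.2,.022],176)
c=cam('wrist');np.savez('w17.npz',**c);W=cloud(c);h=cv2.cvtColor(c["image"],cv2.COLOR_RGB2HSV)
m=(h[...,0]>15)&(h[...,0]<32)&(h[...,1]>110)&(W[...,2]<.06)&(W[...,2]>0)
n,l,s,ce=cv2.connectedComponentsWithStats(m.astype(np.uint8))
for i in range(1,n):
    if s[i,4]>60:print(s[i,4],np.nanmean(W[l==i],0).round(4))
print(readout.get_obs()["qpos"])
E
```

```text
t 27.88 pos [0.4273 0.2015 0.1008] rot [179.93   1.96 176.03] w 0.0517 F [ 0.6 -0.7 -1. ]
to [0.43, 0.2, 0.022] 176 -> [-0.0001 -0.0014  0.0788] 0.0004
96 [0.4736 0.4016 0.0236]
402 [0.5187 0.1948 0.0132]
187 [0.5195 0.1514 0.0131]
[-51.60443911   0.95557095  22.80643285 118.50927183   0.84770859
  59.33988237  56.66823807]
```

Emit:
servo_tool(plan=[[[0.04, 0, -0.001, 0.03, 0], [0.04, 0, -0.001, 0.055, 0], [0.04, 0, -0.001, 0.07, 0], [0.04, 0, -0.001, 0.076, 0], [0.04, 0, -0.001, 0.077, 0], [0.064, 0, -0.001, 0.077, 0], [0.064, 0, -0.001, 0.077, 0], [0.064, 0, -0.001, 0.077, 0], [0.064, 0, -0.001, 0.06, 0], [0.064, 0, -0.001, 0.03, 0], [0.064, 0, -0.001, 0, 0], [0.064, 0, -0.001, -0.05, 0]]])

```text
time_s: 28.93
tool_pos: [0.4227, 0.1968, 0.1385]
tool_rot: [-179.6, 1.5, 175.9]
force: [0.2, 1.5, -0.3]
grip_width: 0.0641
```

```bash
python3 - <<'E'
from h import *
c=cam('wrist');np.savez('w18.npz',**c);W=cloud(c);h=cv2.cvtColor(c["image"],cv2.COLOR_RGB2HSV)
m=(h[...,0]>15)&(h[...,0]<32)&(h[...,1]>110)&(W[...,2]<.06)&(W[...,2]>0)
n,l,s,ce=cv2.connectedComponentsWithStats(m.astype(np.uint8))
for i in range(1,n):
    if s[i,4]>60:print(s[i,4],np.nanmean(W[l==i],0).round(4))
c=cam('top');np.savez('t18.npz',**c);W=cloud(c);h=cv2.cvtColor(c["image"],cv2.COLOR_RGB2HSV)
red=((h[...,0]<6)|(h[...,0]>174))&(h[...,1]>120)&(abs(W[...,0]-.6)<.08)&(abs(W[...,1]+.1)<.05)
print("red",red.sum(),W[red].mean(0),np.percentile(W[red],[2,98],0).round(4))
R=(W[...,0]>.53)&(W[...,0]<.7)&(W[...,1]>-.115)&(W[...,1]<-.095)
for lo in np.arange(.54,.7,.01):
    k=R&(W[...,0]>lo)&(W[...,0]<=lo+.01)
    print(round(lo,2),k.sum(),np.percentile(W[k][:,2],[10,50,90]).round(3),np.median(c["image"][k],0))
to([.565,-.104,.14],176)
E
```

```text
1904 [0.427  0.1964 0.022 ]
234 [0.4683 0.422  0.0276]
326 [0.522  0.1451 0.0133]
198 [0.5224 0.1926 0.0141]
red 113 [ 0.56275061 -0.10308181  0.04903858] [[ 0.5493 -0.1164  0.0399]
 [ 0.5761 -0.0899  0.0549]]
0.54 37 [0.004 0.027 0.041] [38. 51. 79.]
0.55 31 [0.045 0.049 0.053] [104.  29.  26.]
0.56 27 [0.05  0.052 0.054] [107.  29.  26.]
0.57 21 [0.043 0.048 0.051] [89. 29. 25.]
0.58 44 [0.024 0.056 0.063] [101.5  98.   90. ]
0.59 26 [0.06  0.063 0.067] [129.5 126.  112. ]
0.6 31 [0.056 0.06  0.064] [112. 107.  96.]
0.61 32 [0.035 0.063 0.074] [48.5 54.5 70.5]
0.62 31 [0.072 0.075 0.077] [35. 55. 89.]
0.63 29 [0.071 0.074 0.077] [35. 53. 84.]
0.64 39 [0.049 0.069 0.097] [95. 93. 93.]
0.65 35 [0.094 0.097 0.1  ] [89. 90. 90.]
0.66 30 [0.098 0.1   0.103] [88. 89. 89.]
0.67 31 [0.101 0.105 0.108] [89. 90. 90.]
0.68 32 [0.106 0.108 0.11 ] [88.  90.  89.5]
0.69 32 [0.108 0.111 0.114] [89. 90. 90.]
t 29.03 pos [0.4282 0.2003 0.1455] rot [179.73   2.21 175.89] w 0.0642 F [ 0.7  0.4 -1. ]
to [0.565, -0.104, 0.14] 176 -> [-0.1579 -0.2938  0.0102] -0.0019
```

All three reels have rolled down in a row (red 0.563, natural 0.595, blue 0.628), and the wax lies flat in the tray. Next is the red reel.

Emit:
servo_tool(plan=[[[0.064, -0.018, -0.034, 0, 0], [0.064, -0.036, -0.067, 0, 0], [0.064, -0.054, -0.1, 0, 0], [0.064, -0.072, -0.134, 0, 0], [0.064, -0.09, -0.167, 0, 0], [0.064, -0.108, -0.2, 0, 0], [0.064, -0.126, -0.234, 0, 0], [0.064, -0.144, -0.267, 0, 0], [0.064, -0.158, -0.293, 0.01, 0], [0.064, -0.158, -0.293, 0.04, 0], [0.064, -0.158, -0.293, 0.06, 0], [0.064, -0.158, -0.293, 0.06, 0]]])

```text
time_s: 30.03
tool_pos: [0.564, -0.1032, 0.0861]
tool_rot: [179.8, 1.8, 175.8]
force: [-0.3, 1.1, -0.4]
grip_width: 0.0641
```

```bash
cat > reel.py <<'E'
from h import *
c=cam('wrist');W=cloud(c);h=cv2.cvtColor(c["image"],cv2.COLOR_RGB2HSV)
S=(W[...,0]>.535)&(W[...,0]<.66)&(abs(W[...,1]+.105)<.03)&(W[...,2]>.03)&(W[...,2]<.1)
for n,m in(("red",((h[...,0]<6)|(h[...,0]>174))&(h[...,1]>150)),("blue",(h[...,0]>95)&(h[...,0]<120)&(h[...,1]>80))):
    m=m&S
    if m.sum()>30:print(n,m.sum(),np.percentile(W[m],[2,50,98],0).round(4).tolist())
for lo in np.arange(.545,.66,.01):
    k=S&(W[...,0]>lo)&(W[...,0]<=lo+.01)
    if k.sum()>9:print(round(lo,3),k.sum(),np.percentile(W[k][:,1],[1,99]).round(4),np.percentile(W[k][:,2],[50,95]).round(4),np.median(c["image"][k],0))
to([.563,-.104,.039],175.7)
E
python3 reel.py
```

```text
red 1603 [[0.5486, -0.1167, 0.0395], [0.5591, -0.1027, 0.0504], [0.5754, -0.0888, 0.053]]
blue 494 [[0.5454, -0.1209, 0.0301], [0.6146, -0.1065, 0.0637], [0.6165, -0.0856, 0.0687]]
0.545 1039 [-0.1342 -0.0803] [0.0463 0.0536] [182.  33.  27.]
0.555 974 [-0.1343 -0.0811] [0.0521 0.0554] [217.  35.  29.]
0.565 733 [-0.131  -0.0768] [0.0512 0.0541] [140.  31.  25.]
0.575 609 [-0.1316 -0.0766] [0.0482 0.0547] [133. 122. 108.]
0.585 67 [-0.1321 -0.0772] [0.0365 0.038 ] [218. 211. 214.]
0.595 389 [-0.1273 -0.0841] [0.0636 0.0666] [219. 177. 147.]
0.605 691 [-0.1332 -0.0848] [0.0624 0.0686] [105.  84.  92.]
0.615 624 [-0.1346 -0.0767] [0.0408 0.0684] [142. 137. 139.]
0.625 135 [-0.1348 -0.077 ] [0.0423 0.0441] [221. 217. 219.]
t 30.08 pos [ 0.5653 -0.103   0.0883] rot [179.76   1.95 175.87] w 0.0643 F [0.9 0.3 0.7]
to [0.563, -0.104, 0.039] 175.7 -> [ 0.0038 -0.0014  0.0492] 0.0029
```

Emit:
servo_tool(plan=[[[0.064, 0.003, -0.001, 0.015, 0], [0.064, 0.003, -0.001, 0.03, 0], [0.064, 0.003, -0.001, 0.043, 0], [0.064, 0.003, -0.001, 0.049, 0], [0.064, 0.003, -0.001, 0.049, 0], [0.035, 0.003, -0.001, 0.049, 0], [0.035, 0.003, -0.001, 0.049, 0], [0.035, 0.003, -0.001, 0.049, 0], [0.035, 0.003, -0.001, 0.049, 0], [0.035, 0.003, -0.001, 0.049, 0], [0.035, 0.003, -0.001, 0.049, 0]]], force=20)

```text
time_s: 31.0
tool_pos: [0.5644, -0.1037, 0.0399]
tool_rot: [179.7, 2.0, 175.9]
force: [-0.3, 0.4, 3.5]
grip_width: 0.044
```

Emit:
servo_tool(plan=[[[0.035, 0, 0, -0.02, 0], [0.035, 0, 0, -0.05, 0], [0.035, 0, 0, -0.08, 0], [0.035, 0, 0, -0.1, 0], [0.035, 0, 0, -0.1, 0]]])

```text
time_s: 31.42
tool_pos: [0.5637, -0.1047, 0.1445]
tool_rot: [179.7, 2.5, 175.8]
force: [0.2, -0.6, 0.3]
grip_width: 0.0435
```

```bash
python3 -c "
from h import *
to([.435,.122,.1],176)"
```

```text
t 31.42 pos [ 0.5637 -0.1047  0.1445] rot [179.7    2.46 175.84] w 0.0435 F [ 0.2 -0.6  0.3]
to [0.435, 0.122, 0.1] 176 -> [0.1466 0.2166 0.0394] -0.0027
```

Emit:
servo_tool(plan=[[[0.035, 0.021, 0.031, 0, 0], [0.035, 0.042, 0.062, 0, 0], [0.035, 0.063, 0.093, 0, 0], [0.035, 0.084, 0.124, 0, 0], [0.035, 0.105, 0.155, 0, 0], [0.035, 0.126, 0.186, 0, 0], [0.035, 0.144, 0.214, 0.01, 0], [0.035, 0.144, 0.217, 0.04, 0], [0.035, 0.143, 0.217, 0.08, 0], [0.035, 0.142, 0.217, 0.105, 0], [0.035, 0.142, 0.217, 0.112, 0], [0.035, 0.142, 0.217, 0.112, 0]]])

```text
time_s: 32.42
tool_pos: [0.4411, 0.1213, 0.0258]
tool_rot: [179.9, 2.2, 175.8]
force: [-0.7, 0.1, -0.0]
grip_width: 0.0439
```

Emit:
servo_tool(plan=[[[0.056, 0, 0, 0, 0], [0.056, 0, 0, 0, 0], [0.056, 0, 0, 0, 0], [0.056, 0, 0, -0.03, 0], [0.056, 0, 0, -0.06, 0], [0.056, 0, 0, -0.1, 0], [0.056, 0, 0, -0.11, 0]]])

```text
time_s: 33.0
tool_pos: [0.4401, 0.1225, 0.1419]
tool_rot: [179.5, 2.7, 175.8]
force: [2.0, 0.0, 0.2]
grip_width: 0.0559
```

```bash
python3 - <<'E'
from h import *
c=cam('wrist');W=cloud(c);h=cv2.cvtColor(c["image"],cv2.COLOR_RGB2HSV)
m=((h[...,0]<6)|(h[...,0]>174))&(h[...,1]>150)&(W[...,2]<.07)&(W[...,2]>0)&(abs(W[...,1]-.16)<.1)
print(m.sum(),np.percentile(W[m],[2,50,98],0).round(3).tolist())
to([.565,-.104,.14],175.8)
E
```

```text
917 [[0.426, 0.109, 0.025], [0.437, 0.122, 0.035], [0.453, 0.136, 0.038]]
t 33.05 pos [0.4403 0.1228 0.1418] rot [179.48   2.74 175.8 ] w 0.0562 F [1.5 0.7 0.4]
to [0.565, -0.104, 0.14] 175.8 -> [-0.1407 -0.2171  0.0065] -0.0001
```

Red is in the tray at (0.438, 0.122). The natural reel is next, and should have rolled to the stop.

Emit:
servo_tool(plan=[[[0.064, -0.021, -0.031, 0, 0], [0.064, -0.042, -0.062, 0, 0], [0.064, -0.063, -0.093, 0, 0], [0.064, -0.084, -0.124, 0, 0], [0.064, -0.105, -0.155, 0, 0], [0.064, -0.126, -0.186, 0, 0], [0.064, -0.14, -0.216, 0.01, 0], [0.064, -0.14, -0.217, 0.03, 0], [0.064, -0.14, -0.217, 0.053, 0], [0.064, -0.14, -0.217, 0.053, 0]]])

```text
time_s: 33.88
tool_pos: [0.5634, -0.1039, 0.0892]
tool_rot: [179.5, 2.3, 175.7]
force: [-1.0, 1.2, -0.4]
grip_width: 0.064
```

```bash
python3 reel.py
```

```text
blue 495 [[0.5447, -0.1223, 0.0301], [0.5825, -0.1051, 0.054], [0.607, -0.0819, 0.0644]]
0.545 995 [-0.1347 -0.0801] [0.046 0.052] [211. 188. 158.]
0.555 922 [-0.1349 -0.0813] [0.0521 0.0549] [243. 216. 182.]
0.565 701 [-0.131  -0.0769] [0.0512 0.0542] [166. 158. 140.]
0.575 700 [-0.1318 -0.0768] [0.0494 0.0557] [111.  93.  95.]
0.585 83 [-0.1324 -0.077 ] [0.0369 0.0387] [204. 199. 203.]
0.595 243 [-0.1274 -0.0796] [0.0634 0.0664] [ 62.  94. 137.]
0.605 128 [-0.1333 -0.0846] [0.061  0.0642] [ 91.   92.5 130.5]
0.615 468 [-0.1346 -0.0769] [0.0404 0.0419] [212. 206. 208.]
0.625 914 [-0.1344 -0.0776] [0.0429 0.0448] [215. 208. 211.]
0.635 55 [-0.1025 -0.0779] [0.0445 0.0455] [221. 215. 218.]
t 33.93 pos [ 0.5644 -0.1035  0.0912] rot [179.52   2.44 175.76] w 0.0639 F [-0.1  0.2  0.5]
to [0.563, -0.104, 0.039] 175.7 -> [ 0.0036 -0.001   0.0521] 0.0011
```

Same place as the red one was.

Emit:
servo_tool(plan=[[[0.064, 0.003, -0.001, 0.015, 0], [0.064, 0.003, -0.001, 0.03, 0], [0.064, 0.003, -0.001, 0.045, 0], [0.064, 0.003, -0.001, 0.052, 0], [0.064, 0.003, -0.001, 0.052, 0], [0.035, 0.003, -0.001, 0.052, 0], [0.035, 0.003, -0.001, 0.052, 0], [0.035, 0.003, -0.001, 0.052, 0], [0.035, 0.003, -0.001, 0.052, 0], [0.035, 0.003, -0.001, 0.052, 0], [0.035, 0.003, -0.001, 0.052, 0]]], force=20)

```text
time_s: 34.85
tool_pos: [0.5643, -0.104, 0.04]
tool_rot: [179.5, 2.5, 175.8]
force: [-0.2, -0.2, 4.4]
grip_width: 0.0438
```

Emit:
servo_tool(plan=[[[0.035, 0, 0, -0.02, 0], [0.035, 0, 0, -0.05, 0], [0.035, 0, 0, -0.08, 0], [0.035, 0, 0, -0.1, 0], [0.035, 0, 0, -0.1, 0]]])

```text
time_s: 35.27
tool_pos: [0.5625, -0.1054, 0.1445]
tool_rot: [179.4, 3.0, 175.7]
force: [1.0, -1.1, -0.5]
grip_width: 0.0438
```

```bash
python3 -c "
from h import *
to([.482,.12,.03],176)"
```

```text
t 35.27 pos [ 0.5625 -0.1054  0.1445] rot [179.44   2.96 175.73] w 0.0438 F [ 1.  -1.1 -0.5]
to [0.482, 0.12, 0.03] 176 -> [0.1029 0.2178 0.1114] -0.0047
```

Emit:
servo_tool(plan=[[[0.035, 0.015, 0.031, 0, 0], [0.035, 0.03, 0.062, 0, 0], [0.035, 0.045, 0.093, 0, 0], [0.035, 0.06, 0.124, 0, 0], [0.035, 0.075, 0.155, 0, 0], [0.035, 0.09, 0.186, 0, 0], [0.035, 0.105, 0.214, 0.01, 0], [0.035, 0.105, 0.217, 0.04, 0], [0.035, 0.103, 0.217, 0.08, 0], [0.035, 0.102, 0.217, 0.105, 0], [0.035, 0.102, 0.217, 0.111, 0], [0.035, 0.102, 0.217, 0.111, 0]]])

```text
time_s: 36.27
tool_pos: [0.4807, 0.1181, 0.0282]
tool_rot: [179.6, 2.7, 175.7]
force: [0.3, 0.2, -0.3]
grip_width: 0.0437
```

Emit:
servo_tool(plan=[[[0.056, 0, 0, 0, 0], [0.056, 0, 0, 0, 0], [0.056, 0, 0, 0, 0], [0.056, 0, 0, -0.03, 0], [0.056, 0, 0, -0.06, 0], [0.056, 0, 0, -0.1, 0], [0.056, 0, 0, -0.11, 0]]])

```text
time_s: 36.85
tool_pos: [0.4792, 0.1187, 0.1449]
tool_rot: [179.3, 3.2, 175.7]
force: [1.3, 1.2, -0.5]
grip_width: 0.0555
```

```bash
python3 - <<'E'
from h import *
to([.565,-.104,.09],175.8)
E
```

```text
t 36.85 pos [0.4792 0.1187 0.1449] rot [179.28   3.22 175.65] w 0.0555 F [ 1.3  1.2 -0.5]
to [0.565, -0.104, 0.09] 175.8 -> [-0.0992 -0.2163  0.0579] -0.0026
```

Emit:
servo_tool(plan=[[[0.064, -0.015, -0.031, 0, 0], [0.064, -0.03, -0.062, 0, 0], [0.064, -0.045, -0.093, 0, 0], [0.064, -0.06, -0.124, 0, 0], [0.064, -0.075, -0.155, 0, 0], [0.064, -0.09, -0.186, 0, 0], [0.064, -0.099, -0.215, 0.01, 0], [0.064, -0.099, -0.216, 0.03, 0], [0.064, -0.099, -0.216, 0.055, 0], [0.064, -0.099, -0.216, 0.055, 0]]])

```text
time_s: 37.68
tool_pos: [0.5622, -0.1038, 0.0898]
tool_rot: [179.3, 2.9, 175.6]
force: [-1.2, 1.0, 0.1]
grip_width: 0.064
```

```bash
python3 reel.py
```

```text
blue 1612 [[0.5471, -0.1172, 0.0307], [0.5583, -0.103, 0.0502], [0.5748, -0.0887, 0.0532]]
0.545 1030 [-0.1347 -0.0804] [0.0459 0.0528] [ 50.  96. 123.]
0.555 928 [-0.1349 -0.0811] [0.052 0.055] [ 53. 105. 130.]
0.565 698 [-0.1309 -0.0764] [0.0514 0.0541] [ 50.  96. 114.]
0.575 217 [-0.132  -0.0762] [0.0354 0.049 ] [146. 138. 138.]
0.585 141 [-0.1323 -0.0771] [0.0349 0.0382] [219. 213. 215.]
0.605 10 [-0.1344 -0.1249] [0.0386 0.0405] [196.5 191.  193. ]
0.615 813 [-0.1343 -0.077 ] [0.0396 0.0416] [216. 210. 212.]
0.625 906 [-0.1343 -0.0775] [0.0429 0.0449] [217. 211. 213.]
0.635 73 [-0.1056 -0.0779] [0.0445 0.0453] [222. 217. 220.]
t 37.73 pos [ 0.5632 -0.1036  0.0917] rot [179.28   3.02 175.62] w 0.0642 F [-0.8 -0.8  0.9]
to [0.563, -0.104, 0.039] 175.7 -> [ 0.0029 -0.0011  0.0526] -0.0015
```

Emit:
servo_tool(plan=[[[0.064, 0.003, -0.001, 0.015, 0], [0.064, 0.003, -0.001, 0.03, 0], [0.064, 0.003, -0.001, 0.045, 0], [0.064, 0.003, -0.001, 0.052, 0], [0.064, 0.003, -0.001, 0.052, 0], [0.035, 0.003, -0.001, 0.052, 0], [0.035, 0.003, -0.001, 0.052, 0], [0.035, 0.003, -0.001, 0.052, 0], [0.035, 0.003, -0.001, 0.052, 0], [0.035, 0.003, -0.001, 0.052, 0], [0.035, 0.003, -0.001, 0.052, 0]]], force=20)

```text
time_s: 38.65
tool_pos: [0.5635, -0.1039, 0.0405]
tool_rot: [179.3, 3.1, 175.6]
force: [-0.4, 1.5, 5.0]
grip_width: 0.0437
```

Emit:
servo_tool(plan=[[[0.035, 0, 0, -0.02, 0], [0.035, 0, 0, -0.05, 0], [0.035, 0, 0, -0.08, 0], [0.035, 0, 0, -0.1, 0], [0.035, 0, 0, -0.1, 0]]])

```text
time_s: 39.07
tool_pos: [0.5607, -0.1057, 0.1448]
tool_rot: [179.2, 3.5, 175.6]
force: [1.1, -0.6, -0.7]
grip_width: 0.0438
```

```bash
python3 -c "
from h import *
to([.484,.2,.03],176)
c=cam('top');W=cloud(c);np.savez('t20.npz',**c)
h=cv2.cvtColor(c['image'],cv2.COLOR_RGB2HSV)
T=(W[...,0]>.39)&(W[...,0]<.56)&(W[...,1]>.07)&(W[...,1]<.26)&(W[...,2]<.06)&~((h[...,0]>45)&(h[...,0]<80)&(h[...,1]>100))
n,l,s,ce=cv2.connectedComponentsWithStats(T.astype(np.uint8))
for i in range(1,n):
    if s[i,4]>15:print(s[i,4],W[l==i].mean(0).round(3),np.percentile(W[l==i],[3,97],0).round(3).tolist(),np.median(c['image'][l==i],0))
"
```

```text
t 39.07 pos [ 0.5607 -0.1057  0.1448] rot [179.2    3.52 175.58] w 0.0438 F [ 1.1 -0.6 -0.7]
to [0.484, 0.2, 0.03] 176 -> [0.1069 0.2974 0.1126] -0.0073
44 [0.557 0.105 0.003] [[0.553, 0.07, -0.003], [0.559, 0.15, 0.028]] [69.5 74.5 63.5]
17 [0.548 0.252 0.019] [[0.54, 0.251, 0.008], [0.555, 0.253, 0.026]] [28. 40. 27.]
61 [0.522 0.194 0.012] [[0.514, 0.178, 0.002], [0.53, 0.21, 0.016]] [100.  86.  34.]
61 [0.525 0.145 0.012] [[0.518, 0.13, 0.002], [0.532, 0.162, 0.019]] [96. 86. 34.]
59 [0.525 0.102 0.014] [[0.519, 0.087, 0.006], [0.53, 0.118, 0.019]] [97. 82. 33.]
232 [0.483 0.118 0.03 ] [[0.469, 0.096, 0.004], [0.499, 0.148, 0.04]] [106.   96.5  73.5]
73 [0.429 0.073 0.005] [[0.395, 0.07, -0.004], [0.473, 0.076, 0.018]] [55. 60. 49.]
232 [0.442 0.121 0.031] [[0.427, 0.099, 0.004], [0.456, 0.144, 0.041]] [92. 35. 19.]
288 [0.43  0.195 0.02 ] [[0.413, 0.17, 0.004], [0.447, 0.226, 0.027]] [115.  90.  35.]
16 [0.393 0.232 0.025] [[0.391, 0.213, -0.001], [0.394, 0.259, 0.032]] [69.5 95.  67.5]
```

Emit:
servo_tool(plan=[[[0.035, 0.012, 0.033, 0, 0], [0.035, 0.024, 0.067, 0, 0], [0.035, 0.036, 0.1, 0, 0], [0.035, 0.048, 0.134, 0, 0], [0.035, 0.06, 0.168, 0, 0], [0.035, 0.072, 0.202, 0, 0], [0.035, 0.084, 0.236, 0, 0], [0.035, 0.096, 0.27, 0, 0], [0.035, 0.107, 0.297, 0.01, 0], [0.035, 0.107, 0.297, 0.04, 0], [0.035, 0.107, 0.297, 0.08, 0], [0.035, 0.107, 0.297, 0.08, 0]]])

```text
time_s: 40.12
tool_pos: [0.4741, 0.1976, 0.0525]
tool_rot: [179.8, 2.7, 175.8]
force: [-1.8, -0.4, -0.2]
grip_width: 0.0438
```

```bash
python3 -c "
from h import *
to([.484,.2,.03],176)"
```

```text
t 40.12 pos [0.4741 0.1976 0.0525] rot [179.76   2.71 175.75] w 0.0438 F [-1.8 -0.4 -0.2]
to [0.484, 0.2, 0.03] 176 -> [-0.0086  0.003   0.0229] -0.0044
```

Emit:
servo_tool(plan=[[[0.035, -0.008, 0.002, 0, 0], [0.035, -0.008, 0.002, 0.01, 0], [0.035, -0.008, 0.002, 0.022, 0], [0.035, -0.008, 0.002, 0.022, 0], [0.056, -0.008, 0.002, 0.022, 0], [0.056, -0.008, 0.002, 0.022, 0], [0.056, -0.008, 0.002, 0.022, 0], [0.056, -0.008, 0.002, 0, 0], [0.056, -0.008, 0.002, -0.03, 0], [0.056, -0.008, 0.002, -0.06, 0], [0.056, -0.008, 0.002, -0.1, 0], [0.056, -0.008, 0.002, -0.14, 0]]])

```text
time_s: 41.12
tool_pos: [0.4751, 0.1985, 0.1947]
tool_rot: [179.7, 2.7, 175.7]
force: [1.1, 1.1, -0.5]
grip_width: 0.0558
```

Emit:
servo_tool(plan=[[[0.056, -0.01, -0.04, -0.01, 0], [0.056, -0.02, -0.08, -0.01, 0], [0.056, -0.03, -0.12, -0.01, 0], [0.056, -0.04, -0.16, -0.01, 0], [0.056, -0.04, -0.2, -0.01, 0], [0.056, -0.04, -0.2, -0.01, 0], [0.056, -0.04, -0.2, -0.01, 0], [0.056, -0.04, -0.2, -0.01, 0], [0.056, -0.04, -0.2, -0.01, 0], [0.056, -0.04, -0.2, -0.01, 0]]])

```text
time_s: 41.95
tool_pos: [0.4996, -0.0023, 0.2057]
tool_rot: [179.7, 2.7, 175.9]
force: [-0.5, -0.3, -0.4]
grip_width: 0.0559
```

```bash
python3 -c "
from h import *
o=readout.get_obs();print(o['time_s'],o['tool_pos'])
c=cam('top');W=cloud(c);np.savez('t21.npz',**c)
h=cv2.cvtColor(c['image'],cv2.COLOR_RGB2HSV)
T=(W[...,0]>.39)&(W[...,0]<.56)&(W[...,1]>.07)&(W[...,1]<.26)&(W[...,2]<.06)&~((h[...,0]>45)&(h[...,0]<80)&(h[...,1]>100))
n,l,s,ce=cv2.connectedComponentsWithStats(T.astype(np.uint8))
for i in range(1,n):
    if s[i,4]>15:print(s[i,4],W[l==i].mean(0).round(3),np.percentile(W[l==i],[3,97],0).round(3).tolist(),np.median(c['image'][l==i],0))
s=cam('scene')
a=cv2.resize(c['image'][100:290,70:400,::-1],None,fx=2.4,fy=2.4,interpolation=cv2.INTER_CUBIC)
cv2.imwrite('pics/final.png',a)
H=(h[...,2]<110)&(W[...,2]>.022)&(W[...,2]<.05)&(abs(W[...,0]-.64)<.04)&(abs(W[...,1]+.29)<.06)
print(H.sum(),np.percentile(W[H],[2,50,98],0).round(3))
"
```

```text
41.95 [ 0.49955757 -0.00226584  0.2057493 ]
18 [0.543 0.252 0.019] [[0.53, 0.25, 0.011], [0.558, 0.254, 0.026]] [26. 37. 24.]
75 [0.484 0.214 0.032] [[0.469, 0.206, 0.005], [0.499, 0.23, 0.041]] [50. 54. 48.]
81 [0.43  0.215 0.019] [[0.414, 0.207, 0.005], [0.448, 0.226, 0.026]] [114.  90.  36.]
377 [[ 0.623 -0.34   0.024]
 [ 0.638 -0.29   0.03 ]
 [ 0.654 -0.249  0.036]]
```

View pics/final.png

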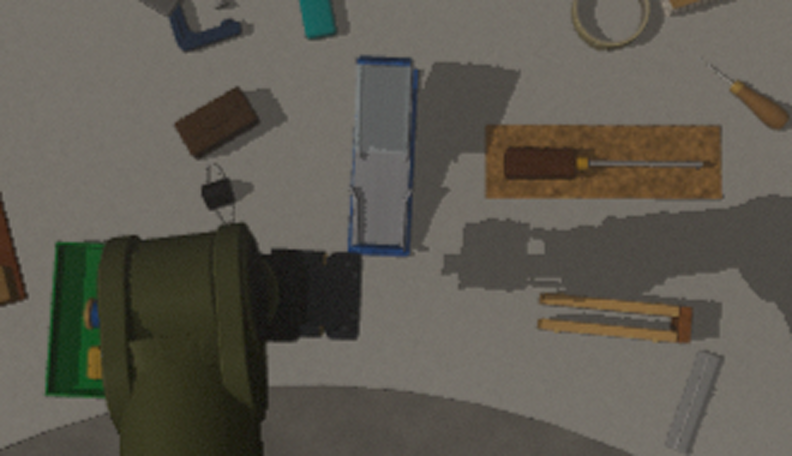

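The chute and slot are empty, the pick is on its mat and the bystanders are in place. The arm hides most of the tray, so I move it further off for a last check by numbers.

Emit:
servo_tool(plan=[[[0.056, 0, -0.04, 0, 0], [0.056, 0, -0.08, 0, 0], [0.056, 0, -0.12, 0, 0], [0.056, 0, -0.16, 0, 0], [0.056, 0, -0.2, 0, 0], [0.056, 0, -0.24, 0, 0], [0.056, 0, -0.26, 0, 0], [0.056, 0, -0.26, 0, 0], [0.056, 0, -0.26, 0, 0], [0.056, 0, -0.26, 0, 0]]])

```text
time_s: 42.88
tool_pos: [0.4813, -0.2604, 0.2042]
tool_rot: [179.7, 2.7, 176.0]
force: [-0.9, -0.8, -0.3]
grip_width: 0.0558
```

```bash
python3 -c "
from h import *
c=cam('top');W=cloud(c)
h=cv2.cvtColor(c['image'],cv2.COLOR_RGB2HSV)
T=(W[...,0]>.39)&(W[...,0]<.56)&(W[...,1]>.07)&(W[...,1]<.26)&(W[...,2]<.06)&~((h[...,0]>45)&(h[...,0]<80)&(h[...,1]>100))
n,l,s,ce=cv2.connectedComponentsWithStats(T.astype(np.uint8))
for i in range(1,n):
    if s[i,4]>30:print(s[i,4],W[l==i].mean(0).round(3),np.percentile(W[l==i],[3,97],0).round(3).tolist(),np.median(c['image'][l==i],0))
"
```

```text
37 [0.557 0.103 0.001] [[0.553, 0.073, -0.005], [0.559, 0.143, 0.023]] [69. 74. 63.]
62 [0.522 0.194 0.013] [[0.514, 0.179, 0.002], [0.53, 0.21, 0.018]] [98.  82.5 32. ]
62 [0.525 0.145 0.012] [[0.518, 0.13, 0.0], [0.532, 0.162, 0.019]] [92.  80.5 34. ]
60 [0.525 0.102 0.013] [[0.519, 0.087, 0.004], [0.531, 0.119, 0.017]] [95.5 81.5 34. ]
239 [0.483 0.197 0.031] [[0.468, 0.175, 0.002], [0.498, 0.221, 0.041]] [38. 53. 56.]
240 [0.483 0.118 0.03 ] [[0.469, 0.096, 0.003], [0.499, 0.148, 0.04]] [102.5  93.5  70.5]
92 [0.432 0.073 0.009] [[0.396, 0.07, -0.002], [0.477, 0.076, 0.027]] [47.  53.5 44. ]
230 [0.442 0.121 0.031] [[0.427, 0.099, 0.005], [0.456, 0.145, 0.041]] [90.  37.5 21. ]
290 [0.43  0.195 0.02 ] [[0.413, 0.171, 0.002], [0.447, 0.226, 0.027]] [112.  88.  34.]
```

```bash
python3 -c "
from cell import env
print(env.sign_off())"
```

```text
the job is handed in; nothing more can be done
None
```

The job is done and handed in at about 43 s of robot time; no verdict was reported. I dragged the three keys out of the slot in one pull and laid the pick back on its mat. I then lifted the wax, let the reels roll down, and put the keys, wax and reels in the tray.

**Last checks:**
- **Tray:** the final top-camera depth check found all seven pieces well inside the tray walls. Their visible tops were no more than about 41 mm above the counter.
- **Pick:** it lies flat on the mat, with the handle's middle near (0.638, −0.29).
- **Rest of the scene:** the chute and slot are empty. The weight, clip and scale bar look in place in the last picture, but I did not measure them again. The gripper stood clear of everything.

**Disagreements:** one key was found knocked against the end of the near cheek, outside the slot. I located it again and picked it up there. The tool's tilt drifted up to about 3.5° over the moves, with no visible effect.

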